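Load the lens barrel and clamp it to the first click

TASK

Drop the lens into the barrel of the assembly jig, then the matching spacer ring on top of it, swing the bridge fully over the barrel and turn its torque-limiting knob clockwise to clamp the stack. Stop at the first click of the knob (never let it click twice), let go, and leave the other things on the table where they are.

Things in the scene. Friction and masses are not known exactly. Their poses are not given: they have to be found in the camera images.
- jig: Assembly jig, fixed to the table: dark steel base plate 205 x 110 x 12 mm carrying an aluminium barrel and, 120 mm away in the jig's +x direction, a steel post with the swing bridge. Origin: on the barrel's axis, at the plate's underside; z up. Barrel 51 mm outside diameter, its mouth 60 mm above the table, flared to about 48 mm at the mouth, narrowing over the top 8 mm to a straight bore of 40 mm that ends on a flat floor 36 mm below the mouth (24 mm above the table).
- barrel_seat (a point): Centre of the barrel's inner floor, 24 mm above the table; z up along the bore.
- barrel_mouth (a point): Centre of the barrel's mouth, 60 mm above the table.
- lens: Lens in its aluminium mount: a closed disc 36 mm in diameter and 18 mm high with clear glass in its top; 70 g, loose on the rubber mat (3 mm thick). Origin: centre of its underside, z up. Lens, spacer and collar stand in a row on the mat, in any order, about 75 mm apart.
- spacer: Spacer: plain open aluminium ring 36 mm outside, 25 mm inside, 20 mm high, 50 g, loose on the mat. Origin: centre of its underside, z up. On the lens in the barrel its top stands 2 mm above the mouth.
- collar: A bystander: larger, lower open aluminium ring, 52 mm outside, 14 mm high, on the same mat. It does not fit the barrel. Origin: centre of its underside.
- bridge (a joint): Angle of the swing bridge, a grey arm turning level about the post: 0 = over the barrel, against its stop; grows as it swings away, counter-clockwise seen from above. A little friction (0.14 N m) keeps it where it is left. Its arm can be gripped or pushed.
- bridge_hinge (a point): On the post's axis, at mid height of the arm (109 mm above the table). It turns with the arm: the arm runs from here along the point's -x.
- bridge_mid (a point): On the centre line of the arm, 65 mm from the post's axis, 109 mm above the table. The arm is 26 mm wide and 18 mm high here (100 to 118 mm above the table); its flanks can be pushed. x along the arm, towards the post; y across it: pushing the flank on the point's -y side (towards +y) closes the bridge.
- knob_grip (a point): Grip point of the knob, on its axis, 152 mm above the table, 120 mm from the post's axis: a black upright bar 50 mm long, 14 mm thick and 36 mm high (132 to 168 mm above the table) on a round hub of 40 mm diameter (122 to 132 mm). x along the bar (either end may be taken as x), z up. It turns with the knob and keeps its height. In all it must turn about 2 to 2.7 rad, so many hands must regrasp it.
- foot: Steel pressing foot under the bridge's end, 34 mm disc backed by a stiff spring (10 N per mm); its underside lies 82 mm above the body's origin, which moves with it. It does not turn; turning the knob clockwise (seen from above) lowers it 10 mm per rad, with a drag of 0.1 N m, until it meets the spacer. It starts 14 to 20 mm above a correctly loaded spacer, different each time.
- clutch (a joint): Slip of the knob on its screw, clockwise; near 0 while the screw runs down. With the foot pressing, the knob slips: torque while turning peaks at 0.38 N m near 0.12 rad (read standing still, friction hides up to 0.26 of it), then falls away (the click) and it rests in the notch at 0.3 to 0.6 rad: leave it there. Turned on, torque rises again; past 0.75 rad it has clicked twice (overtightened).
- driver: A bystander: grey screwdriver 160 mm long lying on the table. Origin near its middle.
- beaker: A bystander: glass beaker 68 mm wide, 85 mm high. Origin: centre of its underside.
- cleaner: A bystander: white bottle 44 mm wide, 110 mm high. Origin: centre of its underside.
- weight: A bystander: brass weight with a neck, 38 mm wide, 53 mm high. Origin: centre of its underside.
- slides: A bystander: cardboard box of slides 75 x 110 x 35 mm. Origin: centre of its underside.
There are look-alikes about, which are no part of the job. Leave any blue look-alike of the lens alone.

How it is judged (in metres and radians):
On the way, in this order (a step that is already met when the one before it is completed fails the run):
1. the lens lies flat on the barrel's floor, let go (distance between lens and barrel_seat below 0.004 m and angle between lens's own z axis and vertical below 0.08 rad and contact force between the fingers and lens below 0.1 N), for 0.2 s.
2. the spacer lies flat on the lens, let go (z of spacer in the frame of barrel_seat between 0.015 and 0.021 m and horizontal distance between spacer and barrel_seat below 0.004 m and angle between spacer's own z axis and vertical below 0.08 rad and distance between lens and barrel_seat below 0.004 m and contact force between the fingers and spacer below 0.1 N), for 0.2 s.
3. the bridge is over the barrel, against its stop (value of joint bridge below 0.06 rad), for 0.1 s.
4. the knob has clicked once, with the foot pressing on the spacer (value of joint clutch above 0.22 rad and contact force between foot and spacer above 3 N and value of joint bridge below 0.06 rad), for 0.1 s.
At the end, for the whole second after the job is handed in: Lens on the barrel's floor (within 4 mm), spacer on it (3 mm in height, 4 mm sideways), bridge at its stop (under 0.06 rad), foot pressing on the spacer with over 3 N, knob clicked once and left in that notch (clutch 0.22 to 0.7 rad), everything at rest (all of step 4 and value of joint clutch below 0.7 rad and distance between lens and barrel_seat below 0.004 m and z of spacer in the frame of barrel_seat between 0.015 and 0.021 m and horizontal distance between spacer and barrel_seat below 0.004 m and linear speed of spacer below 0.01 m/s); the robot touches nothing.
It fails at once if the knob clicked a second time (overtightened) (value of joint clutch above 0.8 rad).
It fails at once if a bystander was disturbed (moved more than 40 mm) (distance of any of collar, driver, beaker, cleaner, weight, slides from where it was at the start of the episode above 0.04 m).
It also fails if it takes over 72 s, if anything falls off the work surface, if the arm or the gripper's body presses on something with over 40 N, if the wrist force passes 120 N, or if a joint passes its speed limit or range.

ROBOT

A 6-joint arm with a two-finger parallel gripper is mounted at the origin on the work surface. World frame = base frame: x ahead of the robot, y to its left, z up, the work surface at z = 0. Lengths are in mm, angles in degrees, forces in N, time in s.
With the tool pointing down it reaches from about 225 to 725 mm from the base axis. Payload 3.1 kg.
Tool frame: the origin (TCP) lies on the centre line of the jaws, within the pads' length; the fingertips stand 25 mm ahead of it and the grasp point (between the pads) lies 6 mm ahead of it (bot.tips_ahead is the distance from the TCP to the fingertips, in mm); z points along the fingers, y is the direction in which the jaws open and shut (so a half turn about z gives the same grasp; the last joint's range is limited). The gripper opens to 85 mm and grips with 20 to 120 N. Pads are 22 mm wide; open, the fingers measure 114 mm over their backs; the gripper's body (76 mm by 85 mm) begins 54 mm behind the grasp point. The pads swing forward as they close: fully open they stand 13 mm farther back than shut.
Start: joints at [-78.025, 2.75, 5.684, 92.934, 0, 82.678], TCP at [173.481, -495.502, 256.312] pointing down, gripper open.
Joint ranges: [-166.93, 166.93], [-56.73, 111.36], [-69.38, 81.34], [-121.58, 131.49], [-85.45, 84.26], [-180, 180]. Speed limits (degrees/s): [159.86, 159.86, 180, 180, 180, 180].

INTERFACE

Orientations are given as [roll, pitch, yaw] about the fixed x, y, z axes, in that order (R = Rz(yaw) Ry(pitch) Rx(roll)).
In Python, from rig import bot gives the robot as it stands.
- The arm moves only by the tool play_rows, never from a script. Its argument "moves" is one flat list of numbers, 5 for each row, row after row: the shift along the tool's x, y, z in mm, then the turn about the tool's z in rad, then the closure, from 0 (fully open) to 1 (shut). In form: [dx, dy, dz, turn, claw, dx, dy, dz, turn, claw, ...]. A call has 1 to 5 rows; each row shifts and turns the commanded pose from where the row before left it, along the tool's axes as they then stand; what a row does not reach is not made up. A row lasts 1/8 s, in which the tool goes at most 62.5 mm and 10.7 degrees, less where a joint would pass 70% of its speed; a pose out of reach is approached as far as the arm can. A call with a gripper value outside its range is refused whole. The fingers move at their own pace and stop on an object; "force" is the grip in N (left out, the last holds). Time passes only in rows, so rows that do not move let the fingers close. It gives the time, the measured TCP pose, the force and the opening at its end, in the units of the state.
- bot.state(): the state, without advancing time (a new reading comes with each control period).
- bot.grab_frame(name): name is "scene" or "side" or "wrist"; returns a dict with "frame" (420x560x3 uint8, blue, green, red), "fx", "fy", "cx", "cy" (pixels), "R" (3x3) and "t" (3): a world point X has camera coordinates R X + t; the wrist camera has in their place "T_tool_cam" (4x4, takes a point from camera to tool coordinates, whose origin is the TCP and whose axes are the flange's). Camera axes: x right, y down, z forward; pixel columns grow to the right and rows downward; lengths in mm; the calibration is good to about 2 mm. A picture is of the moment at which its call begins: read the wrist's pose just before it. There is no depth.
- bot.job_done(): hands the job in, once; it reports no verdict.
Trained networks look in the newest picture that a camera, given by its name, has taken for a name from the list of things; names that differ only in an ending like _2 or _b are one class to them, and where a whole thing is asked for, a point or a joint stands for the part that bears it (a point fixed in the world has none). Each returns a list of dicts, best first, with "confidence" (0 to 1); they miss things now and then, are a little off and sometimes report something else, mostly with a low value. They report only what shows in the picture. A call takes as long as a camera call. They do not tell look-alikes from the thing itself.
- bot.regions_of(camera, query): "region" (420x560 bool, what is visible of it) and "rect" ([left, top, right, bottom] in pixels, round what is visible of it).
- bot.landmark_of(camera, query): "xy" ([column, row] in pixels: a listed point, or the origin of a listed thing).
The state is a dict: "time_s": time; "joints": joint angles; "joint_velocities": joint speeds; "effort": joint torques, N m; "tcp_pos": TCP position; "orientation": TCP orientation; "ft_force": force on the tool from outside, world axes, zero at the start; "moment": the same for the moment, N m; "width": finger opening in mm.
Only numpy, scipy, OpenCV 4.12 (cv2) and the standard library are available. Lean on these libraries where they do the work, as an engineer would, in place of code of your own. Each camera call takes 0.05 s, during which the arm holds its last target.

## Working session

There is one attempt and no reset: what is moved stays moved. The work goes in short steps, Python scripts to look and compute and a tool call to move; the robot and the scene stay as the last step left them, time stands still between calls to the robot, and variables do not carry over. Pictures are saved under pics/ and viewed, and the job is handed in when it is done.

Besides the shell and the picture viewer there is one more tool, called after "Emit:" by a JSON object that holds its "fn" and its "kwargs". play_rows: Moves the arm, as the interface text tells. Its arguments: {"type":"object","properties":{"moves":{"type":"array","items":{"type":"number"}},"force":{"type":"number"}},"required":["moves"]}

```bash
ls; mkdir -p pics
cat > h.py <<'E'
import numpy as np, cv2
from rig import bot
from scipy.spatial.transform import Rotation as Ro
def cam(f):
    K=np.array([[f['fx'],0,f['cx']],[0,f['fy'],f['cy']],[0,0,1.]])
    if 'R' in f: return K,np.array(f['R']),np.array(f['t']).ravel()
    s=f['s']; T=np.eye(4); T[:3,:3]=Ro.from_euler('xyz',s['orientation'],degrees=True).as_matrix(); T[:3,3]=s['tcp_pos']
    M=np.linalg.inv(T@np.array(f['T_tool_cam'])); return K,M[:3,:3],M[:3,3]
def grab(n,save=None):
    s=bot.state(); f=bot.grab_frame(n); f['s']=s
    if save: cv2.imwrite('pics/'+save,f['frame'])
    return f
def onz(f,uv,z):
    K,R,t=cam(f); d=R.T@np.linalg.inv(K)@np.array([uv[0],uv[1],1.]); c=-R.T@t
    return c+d*(z-c[2])/d[2]
def proj(f,X):
    K,R,t=cam(f); p=K@(R@np.array(X,float)+t); return p[:2]/p[2]
E
python3 - <<'E'
from h import *
print(bot.state(), bot.tips_ahead)
F={}
for n in('scene','side','wrist'):
    f=grab(n,n+'0.png'); F[n]=f
    K,R,t=cam(f); print(n,(-R.T@t).round(), R[2].round(2))
    for q,z in [('lens',3),('spacer',3),('collar',3),('jig',0),('bridge_mid',109),('bridge_hinge',109),('knob_grip',152),('barrel_mouth',60),('driver',8),('beaker',0),('cleaner',0),('weight',0),('slides',0)]:
        try:
            for d in bot.landmark_of(n,q)[:3]:
                print(n,q,round(d['confidence'],2),np.round(d['xy'],1),onz(f,d['xy'],z).round(1))
        except Exception as e: print(n,q,e)
E
```

```text
pics
{'time_s': 0.0, 'joints': array([-7.80250628e+01,  2.79248413e+00,  5.59118831e+00,  9.29328609e+01,
       -5.48603967e-04,  8.26777725e+01]), 'joint_velocities': array([ 0.00985636, -0.08829501,  0.00553446,  0.05971489, -0.05072295,
        0.08260292]), 'effort': array([-4.84928678e-04, -3.38783312e+01,  3.20015037e+01,  2.02855066e-02,
       -2.32901521e-04,  7.47670992e-08]), 'tcp_pos': array([ 173.36737035, -494.96590716,  255.11707705]), 'orientation': array([-1.79866867e+02, -1.65540509e-02,  1.92971461e+01]), 'ft_force': array([-0.87340689,  0.42814458,  0.80898765]), 'moment': array([-0.00970501,  0.03921436, -0.04939922]), 'width': 85.12069946626414} 25.0
scene [1114. -251. 1095.] [-0.48  0.2  -0.86]
scene lens 0.6 [349.4 165.5] [468.7 236.3   3. ]
scene lens 0.58 [322.7 138.6] [357.5 210.7   3. ]
scene spacer 0.48 [374.1 152.9] [457.8 317.9   3. ]
scene collar 0.65 [320.1 171.5] [455.2 155.4   3. ]
scene jig 0.79 [216.5 213.1] [ 465.3 -141.7    0. ]
scene bridge_mid 0.77 [204.1 232. ] [ 565.1 -194.6  109. ]
scene bridge_hinge 0.9 [235. 229.] [ 585.3 -128.3  109. ]

[... 849 characters left out ...]
 ]
side bridge_mid 0.58 [295.9 187.1] [ 571.8 -196.2  109. ]
side bridge_hinge 0.7 [283.4 197.4] [ 590.7 -132.   109. ]
side bridge_hinge 0.57 [168.5 335.8] [663.  383.7 109. ]
side knob_grip 0.66 [310.4 165.1] [ 545.7 -255.2  152. ]
side barrel_mouth 0.7 [331.5 218.3] [ 460.6 -144.2   60. ]
side driver 0.65 [221.8 311.8] [637.  210.4   8. ]
side beaker 0.65 [166.9 334.7] [724.4 294.6   0. ]
side beaker 0.54 [330. 220.] [ 473.4 -227.6    0. ]
side beaker 0.25 [289.2 371.1] [462.3 313.9   0. ]
side cleaner 0.65 [199.1 265.4] [751.1  69.2   0. ]
side weight 0.77 [214.2 369.3] [599.8 348.3   0. ]
side slides 0.91 [352.3 200.7] [ 424.7 -356.2    0. ]
wrist [ 243. -470.  374.] [-0.27 -0.1  -0.96]
```

View pics/scene0.png

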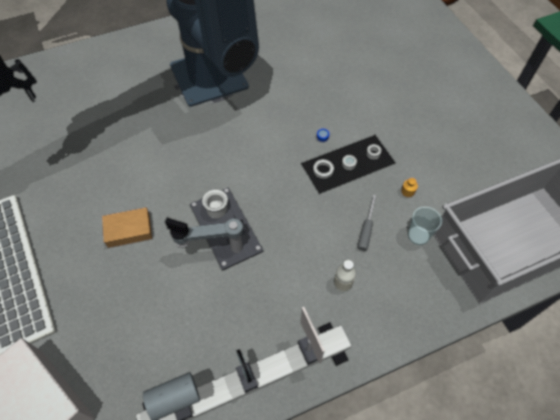

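View pics/side0.png

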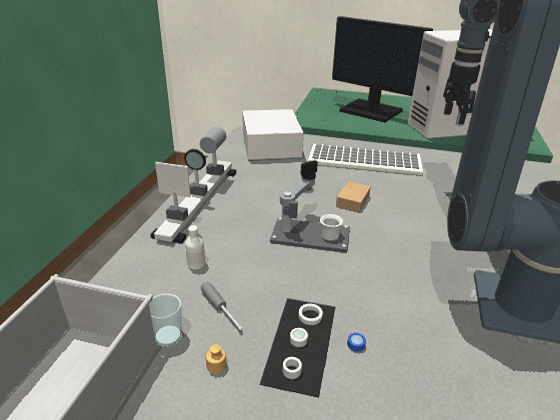

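View pics/wrist0.png

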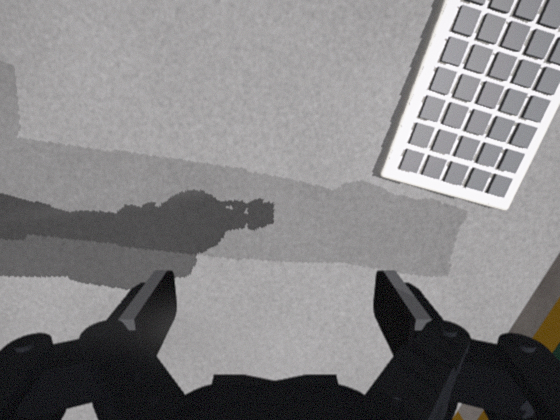

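The mat row is collar (320,169), lens (349,162), spacer (374,152) in the scene view. The blue decoy is at (322,134), the barrel at (215,202), and the bridge is swung towards the slides with its knob at (178,225). I'll view the barrel from the wrist on the way to the mat.

```bash
cat >> h.py <<'E'
def plan(x,y,z,yaw,n,claw=0,s=None,dp=0):
    s=s or bot.state(); p=np.array(s['tcp_pos']); a=s['orientation'][2]
    dy=(yaw-a+180)%360-180; d=(np.array([x,y,z])-p)/n; out=[]; k=dy/n
    print('from',p.round(1),round(a,2),'j',np.round(s['joints'],0),'t',s['time_s'])
    for i in range(n):
        c,sn=np.cos(np.radians(a)),np.sin(np.radians(a))
        out.append([round(c*d[0]+sn*d[1],1),round(sn*d[0]-c*d[1],1),round(-d[2],1),round(-np.radians(k),3),claw]); a+=k
    for i in range(0,n,5): print([v for r in out[i:i+5] for v in r])
E
python3 -c "
from h import *
plan(466,-150,250,90,9)"
```

```text
from [ 173.5 -495.5  256.3] 19.3 j [-78.   3.   6.  93.   0.  83.] t 2.1
[np.float64(43.4), np.float64(-25.5), np.float64(0.7), np.float64(-0.137), 0, np.float64(46.4), np.float64(-19.3), np.float64(0.7), np.float64(-0.137), 0, np.float64(48.6), np.float64(-12.8), np.float64(0.7), np.float64(-0.137), 0, np.float64(49.9), np.float64(-6.0), np.float64(0.7), np.float64(-0.137), 0, np.float64(50.3), np.float64(0.9), np.float64(0.7), np.float64(-0.137), 0]
[np.float64(49.7), np.float64(7.7), np.float64(0.7), np.float64(-0.137), 0, np.float64(48.2), np.float64(14.4), np.float64(0.7), np.float64(-0.137), 0, np.float64(45.8), np.float64(20.9), np.float64(0.7), np.float64(-0.137), 0, np.float64(42.5), np.float64(26.9), np.float64(0.7), np.float64(-0.137), 0]
```

Emit:
{"fn": "play_rows", "kwargs": {"moves": [43.4,-25.5,0.7,-0.137,0,46.4,-19.3,0.7,-0.137,0,48.6,-12.8,0.7,-0.137,0,49.9,-6,0.7,-0.137,0,50.3,0.9,0.7,-0.137,0]}}

```text
time_s: 2.72
tcp_pos: [336.9, -302.5, 253.0]
orientation: [180.0, 0.0, 58.8]
ft_force: [0.9, -0.2, 0.8]
width: 85.6
```

Emit:
{"fn": "play_rows", "kwargs": {"moves": [49.7,7.7,0.7,-0.137,0,48.2,14.4,0.7,-0.137,0,45.8,20.9,0.7,-0.137,0,42.5,26.9,0.7,-0.137,0,0,0,0,0,0]}}

```text
time_s: 3.35
tcp_pos: [467.5, -147.6, 249.8]
orientation: [180.0, -0.0, 90.3]
ft_force: [-0.1, -0.0, 0.3]
width: 85.5
```

```bash
sed -i 's/print(\[v for/print([float(v) for/' h.py
python3 - <<'E'
from h import *
f=grab('wrist','w1.png'); print(f['s']['tcp_pos'],f['s']['orientation'])
for q,z in [('barrel_mouth',60),('knob_grip',152),('bridge_mid',109),('bridge_hinge',109)]:
    for d in bot.landmark_of('wrist',q)[:2]: print(q,round(d['confidence'],2),np.round(d['xy'],1),onz(f,d['xy'],z).round(1))
plan(462,215,200,90,7)
E
```

```text
[ 467.46236378 -147.56826387  249.76477637] [ 1.79996353e+02 -4.17796371e-02  9.02626240e+01]
barrel_mouth 0.93 [269.2 181.6] [ 462.3 -137.1   60. ]
barrel_mouth 0.62 [267.6 167.6] [ 460.9 -124.1   60. ]
knob_grip 0.78 [383.3 349.4] [ 550.5 -247.4  152. ]
bridge_mid 0.82 [392.7 256.2] [ 565.9 -189.6  109. ]
bridge_hinge 0.63 [424.6 191.2] [ 585.1 -134.   109. ]
from [ 465.5 -151.1  250.1] 89.81 j [-26.  -3.  -0.  92.  -0.  64.] t 3.6
[52.3, -0.7, 7.2, -0.0, 0.0, 52.3, -0.6, 7.2, -0.0, 0.0, 52.3, -0.6, 7.2, -0.0, 0.0, 52.3, -0.6, 7.2, -0.0, 0.0, 52.3, -0.6, 7.2, -0.0, 0.0]
[52.3, -0.5, 7.2, -0.0, 0.0, 52.3, -0.5, 7.2, -0.0, 0.0]
```

View pics/w1.png

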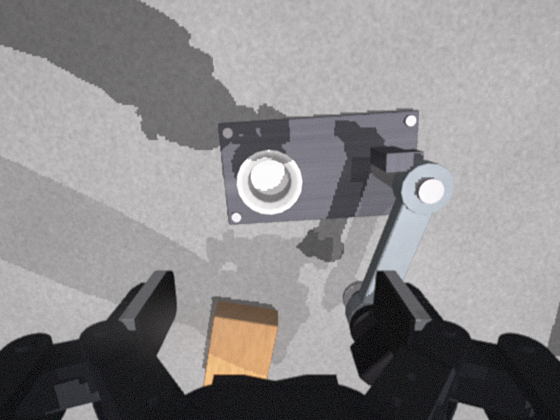

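The wrist view shows the barrel mouth at (269,182), the hinge at (430,189) and the slides box under the gripper. Next I go to the mat.

Emit:
{"fn": "play_rows", "kwargs": {"moves": [52.3,-0.7,7.2,0,0,52.3,-0.6,7.2,0,0,52.3,-0.6,7.2,0,0,52.3,-0.6,7.2,0,0,52.3,-0.6,7.2,0,0]}}

```text
time_s: 4.22
tcp_pos: [463.2, 111.6, 214.1]
orientation: [179.9, 0.0, 89.8]
ft_force: [1.1, -0.3, -0.3]
width: 85.6
```

Emit:
{"fn": "play_rows", "kwargs": {"moves": [52.3,-0.5,7.2,0,0,52.3,-0.5,7.2,0,0,0,0,0,0,0,0,0,0,0,0,0,0,0,0,0]}}

```text
time_s: 4.85
tcp_pos: [462.8, 214.4, 200.0]
orientation: [180.0, 0.0, 89.8]
ft_force: [-0.5, 0.7, 0.4]
width: 85.1
```

```bash
cat > look.py <<'E'
import sys
from h import *
def look(name,qs):
    f=grab('wrist',name); print(f['s']['tcp_pos'].round(1),f['s']['orientation'].round(2))
    for q,z,zt in qs:
        for d in bot.landmark_of('wrist',q)[:2]: print(q,round(d['confidence'],2),np.round(d['xy'],1),onz(f,d['xy'],z).round(1))
        for d in bot.regions_of('wrist',q)[:2]:
            m=d['region'].astype(np.uint8); c,_=cv2.findContours(m,0,1); c=max(c,key=cv2.contourArea)
            e=cv2.fitEllipse(c); print('  reg',round(d['confidence'],2),np.round(d['rect']),np.round(e[0],1),np.round(e[1],1),'top?',onz(f,e[0],zt).round(1))
    return f
E
python3 - <<'E'
from look import *
look('w2.png',[('lens',3,12),('spacer',3,13)])
E
```

```text
[462.8 214.4 200. ] [1.7997e+02 1.0000e-02 8.9780e+01]
lens 0.94 [157.7 189.3] [351.3 216.2   3. ]
lens 0.58 [271.7 168.5] [460.2 235.7   3. ]
  reg 0.85 [254. 149. 295. 190.] [275.4 168.4] [39.7 41.8] top? [463.7 237.3  12. ]
  reg 0.73 [132. 172. 175. 216.] [152.9 192.2] [38.9 42. ] top? [349.8 215.5  12. ]
spacer 0.7 [272.   79.1] [461.  313.9   3. ]
  reg 0.93 [251.  55. 288. 101.] [269.2  77.2] [42. 45.] top? [458.7 314.6  13. ]
```

View pics/w2.png

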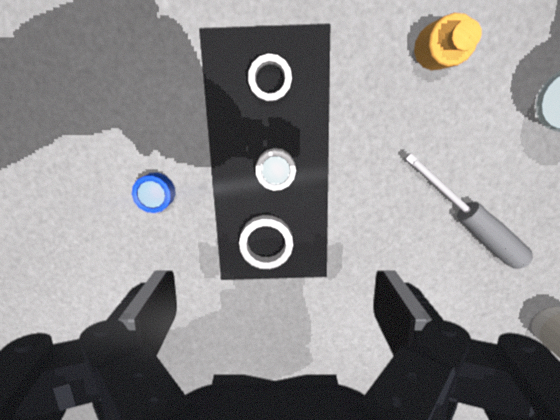

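Run:
```python
from look import *
f=look('w3.png',[])
for uv in [(275.4,168.6),(269.2,77.5)]:
  for z in (21,17): print(onz(f,uv,z).round(1))
plan(463.5,237.5,60,90,4)
```

```text
[462.6 215.2 199.9] [ 1.7997e+02 -1.0000e-02  8.9860e+01]
[463.4 239.6  21. ]
[463.4 238.9  17. ]
[458.5 314.6  21. ]
[458.4 314.9  17. ]
from [462.5 215.4 199.8] 89.88 j [ 17.   0.  -3.  86.  -0. 108.] t 5.15
[5.5, 0.2, 34.9, -0.001, 0.0, 5.5, 0.2, 34.9, -0.001, 0.0, 5.5, 0.2, 34.9, -0.001, 0.0, 5.5, 0.2, 34.9, -0.001, 0.0]
```

Emit:
{"fn": "play_rows", "kwargs": {"moves": [6,0.2,35,0,0,6,0.2,35,0,0,6,0,35,0,0,5.5,0,33,0,0,0,0,0,0,0]}}

```text
time_s: 5.78
tcp_pos: [459.9, 238.5, 58.4]
orientation: [-179.6, 0.1, 90.0]
ft_force: [0.3, -0.2, 0.5]
width: 85.2
```

Run:
```python
from look import *
f=look('w4.png',[('lens',3,19)])
plan(463.5,238.5,37,90,2)
```

```text
[459.9 238.5  58.4] [-1.796e+02  1.500e-01  8.996e+01]
lens 0.64 [281.4 254.4] [463.2 235.7   3. ]
lens 0.63 [ 88.  287.2] [351.7 214.8   3. ]
  reg 0.87 [244. 225. 317. 298.] [282.1 260. ] [68.5 74.1] top? [463.4 239.8  19. ]
  reg 0.58 [ 40. 258. 118. 331.] [ 76.4 293. ] [66.6 80.2] top? [355.  220.5  19. ]
from [463.9 239.7  63.3] 89.93 j [ 20.   5. -14.  71.  -0. 110.] t 5.925
[-0.6, -0.2, 13.1, -0.001, 0.0, -0.6, -0.2, 13.1, -0.001, 0.0]
```

View pics/w4.png

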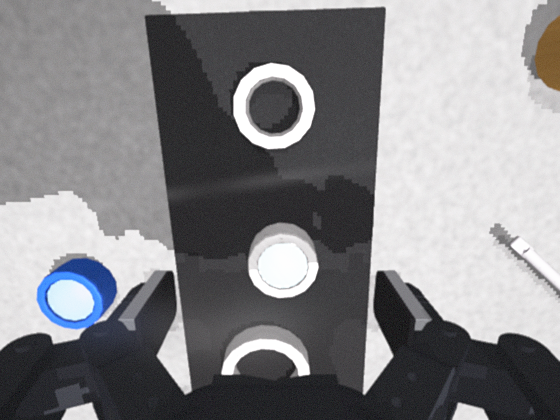

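Emit:
{"fn": "play_rows", "kwargs": {"moves": [-1,-0.5,13,0,0,0,0,13.5,0,0,0,0,0,0,0,0,0,0,0,0]}}

```text
time_s: 6.42
tcp_pos: [462.1, 238.4, 34.9]
orientation: [-180.0, 0.0, 89.9]
ft_force: [-0.2, -0.2, -0.7]
width: 85.4
```

Run:
```python
from look import *
f=look('w5.png',[('lens',3,19)])
s=grab('side'); cv2.imwrite('pics/s5.png',cv2.resize(s['frame'][270:400,220:380],None,fx=4,fy=4))
print(bot.state()['tcp_pos'])
```

```text
[462.1 238.4  34.9] [-1.7997e+02  1.0000e-02  8.9940e+01]
lens 0.71 [ 57.5 307.9] [351.9 216.8   3. ]
lens 0.62 [273.6 273. ] [461.5 236.3   3. ]
  reg 0.82 [236. 241. 319. 325.] [278.  281.8] [80.2 86. ] top? [463.6 240.2  19. ]
  reg 0.59 [  2. 275.  92. 346.] [ 44.9 311.6] [63.5 96.2] top? [357.6 225.2  19. ]
[462.65631545 238.62517324  35.58034166]
```

View pics/s5.png

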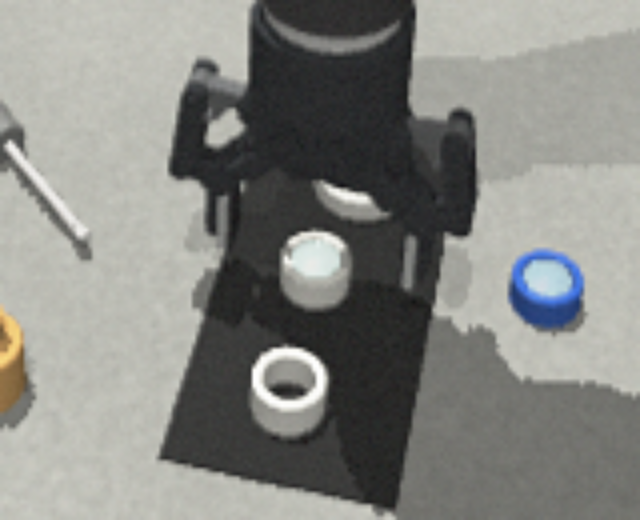

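View pics/w5.png

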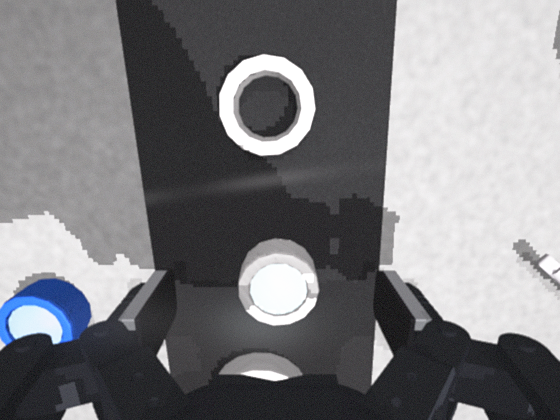

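Emit:
{"fn": "play_rows", "kwargs": {"moves": [0,0,0,0,1,0,0,0,0,1,0,0,0,0,1,0,0,0,0,1,0,0,0,0,1], "force": 35}}

```text
time_s: 7.25
tcp_pos: [462.6, 238.6, 35.5]
orientation: [180.0, -0.0, 89.9]
ft_force: [1.2, 0.8, 2.0]
width: 34.4
```

Run:
```python
from look import *
f=look('w6.png',[('lens',3,21)])
s=grab('side'); cv2.imwrite('pics/s6.png',cv2.resize(s['frame'][270:400,220:380],None,fx=4,fy=4))
for z in(21,):print(onz(f,(280,290),z))
plan(462,220,200,90,3,1)
```

```text
[462.6 238.6  35.5] [ 1.7995e+02 -2.0000e-02  8.9940e+01]
lens 0.95 [272.2 272.4] [461.4 236.5   3. ]
lens 0.61 [ 56.1 306.8] [351.5 217.4   3. ]
  reg 0.89 [  2. 278.  92. 362.] [ 43.8 318.7] [76.4 93.4] top? [358.1 222.8  21. ]
  reg 0.7 [233. 238. 313. 324.] [274.2 281.2] [79.6 85.4] top? [462.4 241.5  21. ]
[464.95824957 237.17929214  21.        ]
from [462.6 238.6  35.5] 89.94 j [ 20.   6. -16.  68.   0. 110.] t 7.45
[-6.2, -0.2, -54.8, -0.0, 1.0, -6.2, -0.2, -54.8, -0.0, 1.0, -6.2, -0.2, -54.8, -0.0, 1.0]
```

View pics/s6.png

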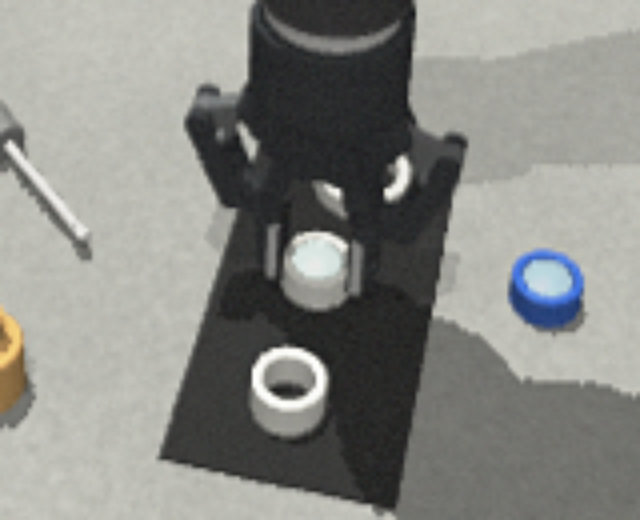

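View pics/w6.png

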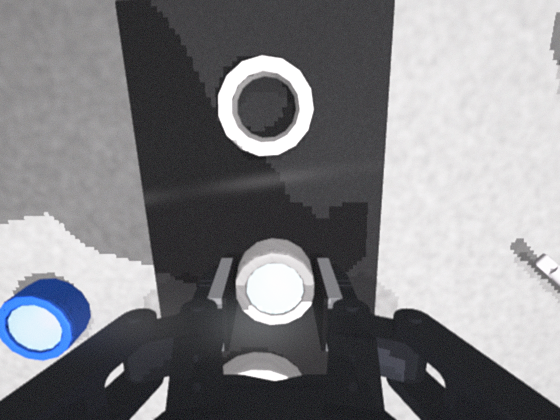

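Emit:
{"fn": "play_rows", "kwargs": {"moves": [0,0,-20,0,1,-10,0,-50,0,1,-45,0,-40,0,1,-55,0,-5,0,1,-55,0,0,0,1]}}

```text
time_s: 8.07
tcp_pos: [462.4, 72.2, 150.9]
orientation: [179.9, 0.0, 90.0]
ft_force: [0.5, 0.0, -0.7]
width: 34.3
```

Emit:
{"fn": "play_rows", "kwargs": {"moves": [-55,0,0,0,1,-55,0,0,0,1,-50,0,5,0,1,-35,0,10,0,1,0,0,0,0,1]}}

```text
time_s: 8.7
tcp_pos: [460.6, -123.2, 133.3]
orientation: [-179.8, -0.1, 89.7]
ft_force: [-0.0, 0.9, -0.6]
width: 34.0
```

Run:
```python
from look import *
f=look('w7.png',[('barrel_mouth',60,60),('lens',0,0)])
plan(462,-137,107,90,2,1)
```

```text
[ 460.6 -123.2  133.3] [-1.7981e+02 -5.0000e-02  8.9700e+01]
  reg 0.8 [205. 142. 559. 420.] [396.2 236.7] [193.6 371.6] top? [ 533.7 -122.6   60. ]
lens 0.97 [272.3 268. ] [ 457.9 -172.8    0. ]
  reg 0.7 [234. 237. 314. 324.] [274.5 281.2] [78.8 86.7] top? [ 459.6 -184.8    0. ]
from [ 462.  -120.5  135.2] 90.03 j [-23.  -4. -15.  79.   0.  67.] t 8.95
[-8.3, 0.0, 14.1, 0.0, 1.0, -8.3, 0.0, 14.1, 0.0, 1.0]
```

View pics/w7.png

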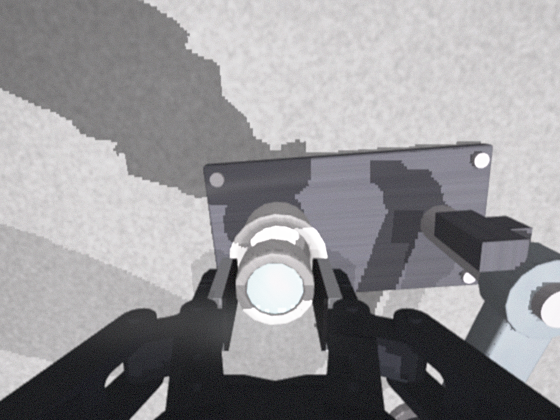

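Emit:
{"fn": "play_rows", "kwargs": {"moves": [-8.3,0,14,0,1,-8.3,0,12,0,1,0,0,0,0,1,0,0,0,0,1]}}

```text
time_s: 9.45
tcp_pos: [461.7, -138.1, 108.8]
orientation: [-180.0, -0.0, 89.9]
ft_force: [-0.0, -0.7, -0.1]
width: 34.2
```

```bash
cat > ov.py <<'E'
from h import *
def circ(f,img,c,r,z,col,s=1,o=(0,0)):
    P=[(np.array(proj(f,[c[0]+r*np.cos(a),c[1]+r*np.sin(a),z]))-o)*s for a in np.linspace(0,6.283,73)]
    cv2.polylines(img,[np.int32(np.round(P))],True,col,1)
E
python3 - <<'E'
from ov import *
f=grab('wrist','w8.png'); p=f['s']['tcp_pos']; print(p, f['s']['orientation'], bot.state()['tcp_pos'])
o=np.array([180,190]); img=cv2.resize(f['frame'][190:340,180:380],None,fx=4,fy=4)
circ(f,img,(462,-138),25.5,60,(0,0,255),4,o); circ(f,img,(462,-138),24,60,(0,255,0),4,o)
circ(f,img,(p[0]-0.5,p[1]-1),18,p[2]-14.5,(255,0,0),4,o)
circ(f,img,(p[0]-0.5,p[1]-1),18,p[2]-32.5,(255,0,255),4,o)
cv2.imwrite('pics/o8.png',img)
E
```

```text
[ 461.66077387 -138.0805273   108.78300069] [-1.79962470e+02 -2.88768769e-02  8.99255477e+01] [ 461.93454779 -138.15149626  109.18540263]
```

View pics/o8.png

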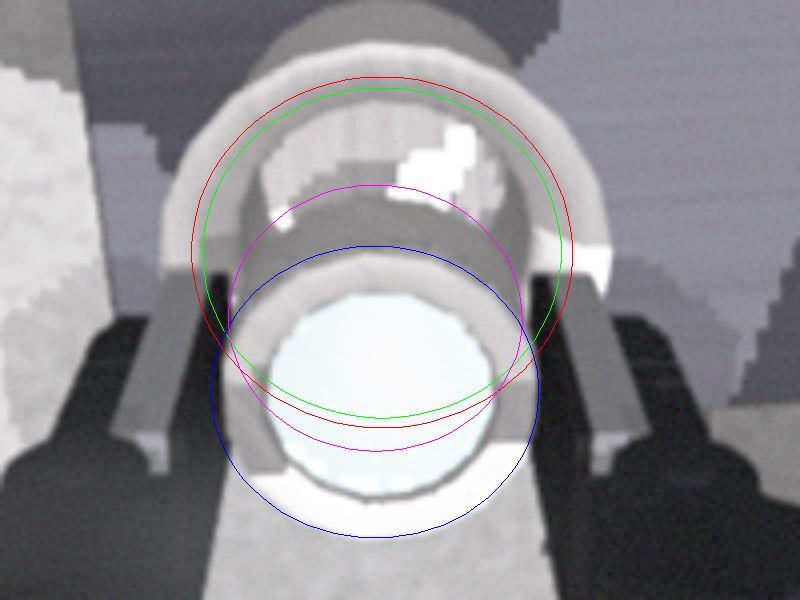

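Emit:
{"fn": "play_rows", "kwargs": {"moves": [2,0.4,8,0,1,0,0,8,0,1,0,0,6,0,1,0,0,0,0,1,0,0,0,0,1]}}

```text
time_s: 10.12
tcp_pos: [462.4, -136.1, 87.2]
orientation: [180.0, 0.0, 89.9]
ft_force: [-0.1, -0.2, -0.5]
width: 34.1
```

Run:
```python
from ov import *
f=grab('wrist','w9.png'); p=f['s']['tcp_pos']; print(p, f['s']['orientation'],f['s']['ft_force'], bot.state()['tcp_pos'])
o=np.array([180,190]); img=cv2.resize(f['frame'][190:340,180:380],None,fx=4,fy=4)
circ(f,img,(462.5,-137.5),30,60,(0,0,255),4,o); circ(f,img,(462.5,-137.5),24,60,(0,255,0),4,o)
circ(f,img,(p[0]+.2,p[1]-1.4),18,p[2]-14.5,(255,0,0),4,o)
cv2.imwrite('pics/o9.png',img)
s=grab('side'); cv2.imwrite('pics/s9.png',cv2.resize(s['frame'][150:280,250:410],None,fx=4,fy=4))
```

```text
[ 462.35176849 -136.1486374    87.16240197] [1.79992885e+02 1.67651037e-03 8.99403413e+01] [-0.09815611 -0.20113365 -0.52547354] [ 462.4880263  -136.21632769   87.33680613]
```

View pics/o9.png

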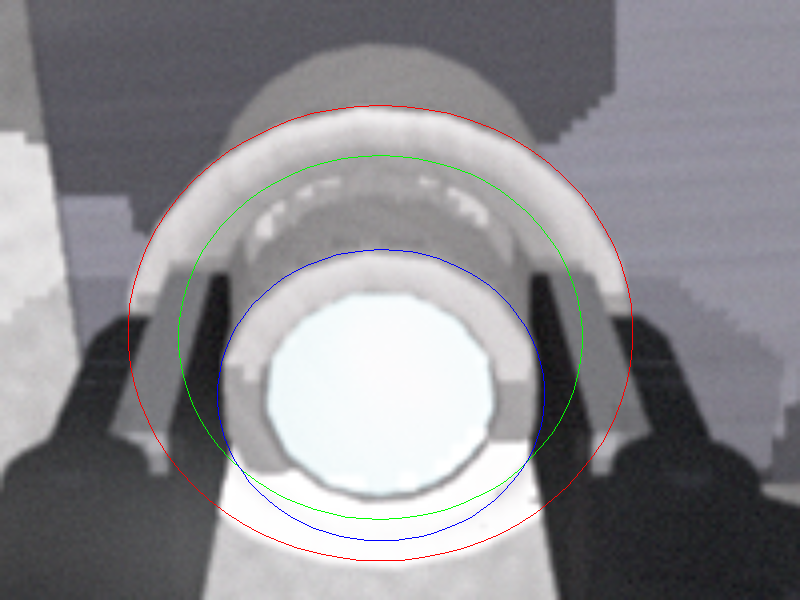

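View pics/s9.png

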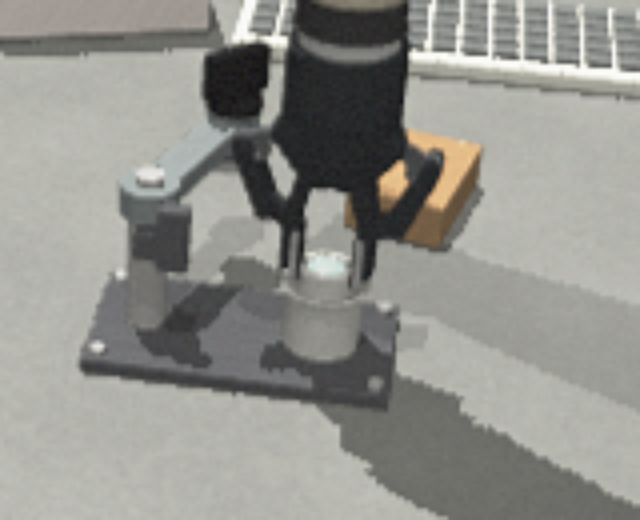

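Emit:
{"fn": "play_rows", "kwargs": {"moves": [0,0,0,0,0.35,0,0,0,0,0.35,0,0,0,0,0.35,0,0,0,0,0.2]}}

```text
time_s: 10.72
tcp_pos: [462.3, -136.1, 87.2]
orientation: [180.0, 0.0, 89.9]
ft_force: [0.3, -0.0, -0.1]
width: 68.3
```

Emit:
{"fn": "play_rows", "kwargs": {"moves": [0,0,-20,0,0,0,0,-40,0,0,0,0,0,0,0,0,0,0,0,0]}}

```text
time_s: 11.22
tcp_pos: [462.3, -136.1, 147.0]
orientation: [180.0, 0.0, 89.9]
ft_force: [0.4, -0.9, -0.0]
width: 85.3
```

Run:
```python
from ov import *
f=grab('wrist','w10.png'); p=f['s']['tcp_pos']; print(p, f['s']['orientation'],f['s']['time_s'], bot.state()['tcp_pos'])
uv=np.round(proj(f,[462.5,-137.5,60])).astype(int); print(uv)
o=uv-[100,75]; x,y=o; img=cv2.resize(f['frame'][max(y,0):y+150,x:x+200],None,fx=4,fy=4)
circ(f,img,(462.5,-137.5),30,60,(0,0,255),4,o); circ(f,img,(462.5,-137.5),18,42,(0,255,0),4,o)
cv2.imwrite('pics/o10.png',img)
```

```text
[ 462.32324136 -136.12056576  146.99564422] [1.79990802e+02 3.22415050e-03 8.99435577e+01] 11.225 [ 461.78301125 -135.87314983  146.23412765]
[275 232]
```

View pics/o10.png

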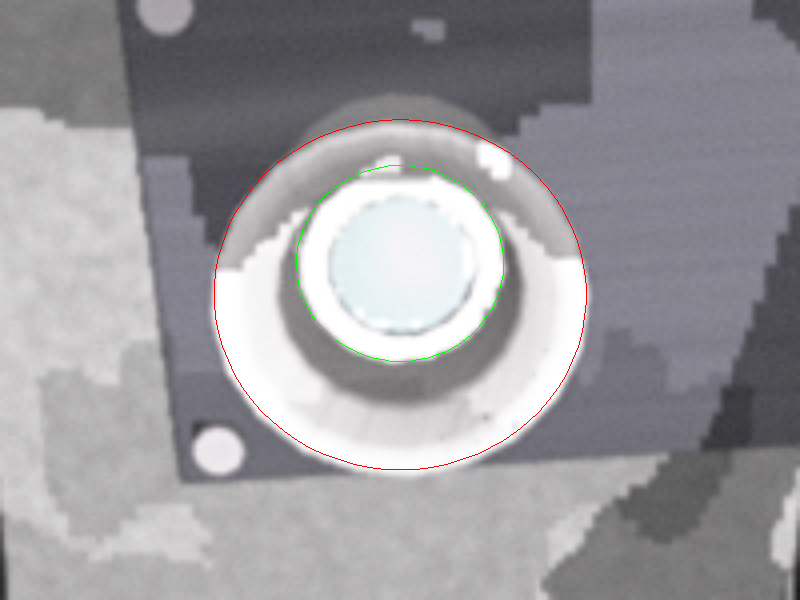

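Lens is seated flat: its rim matches the z=42 circle inside the barrel. Spacer next.

Emit:
{"fn": "play_rows", "kwargs": {"moves": [30,0,0,0,0,60,-0.6,0,0,0,60,-0.6,0,0,0,60,-0.6,0,0,0,60,-0.6,0,0,0]}}

```text
time_s: 11.9
tcp_pos: [459.0, 135.6, 145.6]
orientation: [-179.9, 0.0, 89.9]
ft_force: [1.1, -0.5, 0.4]
width: 85.2
```

Emit:
{"fn": "play_rows", "kwargs": {"moves": [60,-0.6,0,0,0,60,-0.6,20,0,0,40,-0.6,30,0,0,19.5,0,30,0,0,0,0,0,0,0]}}

```text
time_s: 12.52
tcp_pos: [454.7, 312.1, 62.4]
orientation: [-179.5, 0.3, 90.1]
ft_force: [0.7, -0.7, 0.2]
width: 85.5
```

Emit:
{"fn": "play_rows", "kwargs": {"moves": [0,0,0,0,0,0,0,0,0,0]}}

```text
time_s: 12.78
tcp_pos: [459.6, 312.2, 68.8]
orientation: [179.9, -0.0, 89.9]
ft_force: [0.3, 0.3, -0.5]
width: 85.5
```

Run:
```python
from ov import *
f=grab('wrist','w11.png'); p=f['s']['tcp_pos']; print(p, f['s']['orientation'],f['s']['time_s'], bot.state()['tcp_pos'])
for d in bot.landmark_of('wrist','spacer')[:2]: print(d['confidence'],d['xy'],onz(f,d['xy'],3))
c=(458.2,313.5)
uv=np.round(proj(f,[*c,23])).astype(int); print(uv)
o=uv-[100,75]; x,y=o; img=cv2.resize(f['frame'][max(y,0):y+150,x:x+200],None,fx=4,fy=4)
circ(f,img,c,18,23,(0,0,255),4,o); circ(f,img,c,12.5,23,(0,255,0),4,o)
cv2.imwrite('pics/o11.png',img)
plan(458.2,313.5,36,90,2)
```

```text
[459.59501512 312.16963946  68.76966775] [ 1.79881765e+02 -4.52327184e-02  8.98655847e+01] 12.775 [459.74457904 312.22298558  68.93335427]
0.91 [276.1, 238.1] [460.54989951 315.17157979   3.        ]
[272 255]
from [459.7 312.3  68.9] 89.87 j [ 27.  10.  -8.  72.  -0. 117.] t 12.875
[0.6, -0.7, 16.4, -0.001, 0.0, 0.6, -0.7, 16.4, -0.001, 0.0]
```

View pics/o11.png

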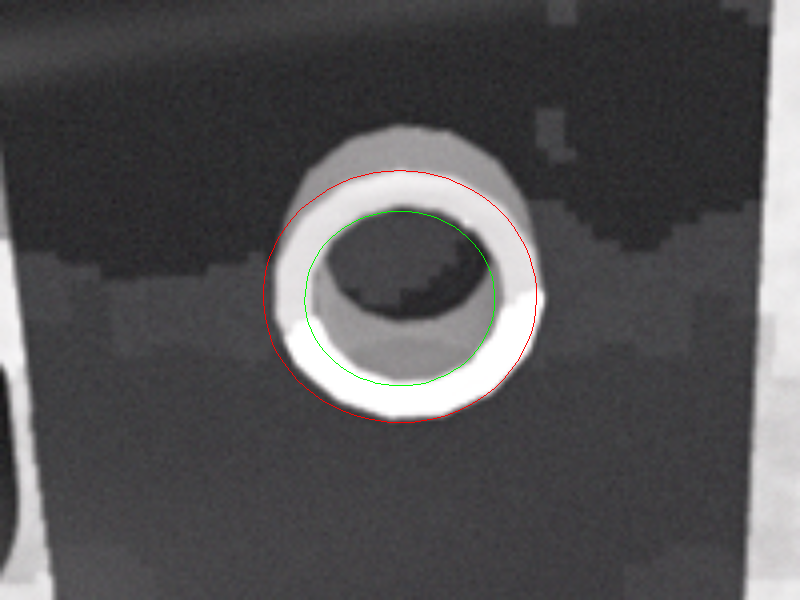

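Emit:
{"fn": "play_rows", "kwargs": {"moves": [2,-0.5,16,0,0,0,0,16.5,0,0,0,0,0,0,1,0,0,0,0,1,0,0,0,0,1]}}

```text
time_s: 13.5
tcp_pos: [458.5, 315.0, 35.6]
orientation: [179.9, -0.0, 89.9]
ft_force: [1.6, 1.8, -0.7]
width: 34.2
```

Emit:
{"fn": "play_rows", "kwargs": {"moves": [0,0,0,0,1,0,0,0,0,1,0,0,0,0,1]}}

```text
time_s: 13.88
tcp_pos: [458.6, 315.0, 35.5]
orientation: [179.9, -0.0, 89.9]
ft_force: [-0.3, 1.2, 2.0]
width: 34.3
```

Run:
```python
from ov import *
f=grab('wrist','w12.png'); p=f['s']['tcp_pos']; print(p, f['s']['orientation'],f['s']['time_s'],f['s']['width'])
c=p[:2]
uv=np.round(proj(f,[*c,23])).astype(int); print(uv)
o=uv-[100,75]; x,y=o; img=cv2.resize(f['frame'][max(y,0):y+150,x:x+200],None,fx=4,fy=4)
circ(f,img,c,18,23,(0,0,255),4,o); circ(f,img,c,12.5,23,(0,255,0),4,o)
cv2.imwrite('pics/o12.png',img)
```

```text
[458.57131348 314.96238828  35.52729612] [ 1.79930172e+02 -4.14485418e-02  8.99432454e+01] 13.875 34.267957763838325
[275 289]
```

View pics/o12.png

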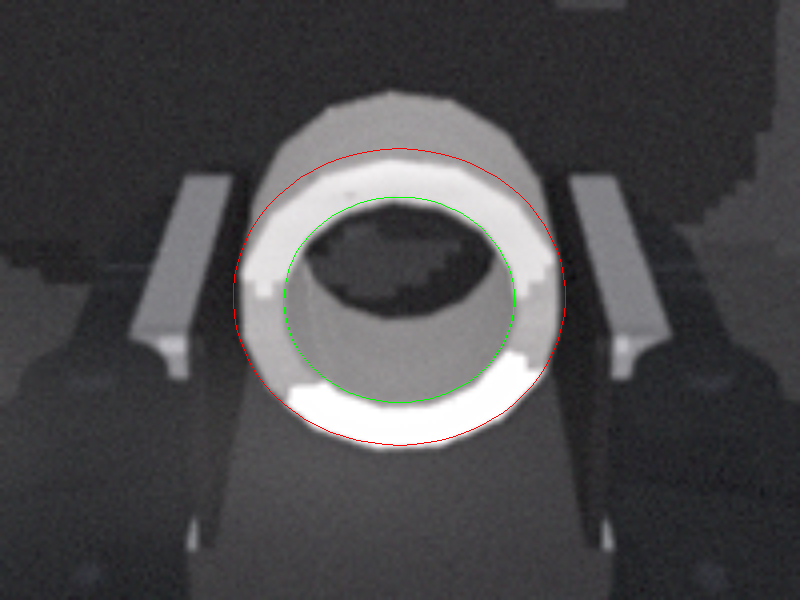

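Emit:
{"fn": "play_rows", "kwargs": {"moves": [0,0,-20,0,1,-15,0,-50,0,1,-50,0.3,-40,0,1,-60,0.4,0,0,1,-60,0.4,0,0,1]}}

```text
time_s: 14.55
tcp_pos: [459.1, 129.4, 144.6]
orientation: [179.9, 0.0, 90.0]
ft_force: [2.0, -0.5, -1.0]
width: 34.4
```

Emit:
{"fn": "play_rows", "kwargs": {"moves": [-60,0.4,0,0,1,-60,0.4,0,0,1,-60,0.4,0,0,1,-50,0.4,5,0,1,-36,0.4,15,0,1]}}

```text
time_s: 15.18
tcp_pos: [460.9, -137.6, 124.3]
orientation: [179.9, 0.1, 89.8]
ft_force: [0.8, -0.6, -1.1]
width: 34.3
```

Emit:
{"fn": "play_rows", "kwargs": {"moves": [0,0,15,0,1,0,0,0,0,1,0,0,0,0,1]}}

```text
time_s: 15.55
tcp_pos: [460.6, -134.0, 108.9]
orientation: [-180.0, -0.0, 90.0]
ft_force: [0.1, -0.5, -0.3]
width: 34.1
```

```bash
python3 -c "
from h import *
plan(462.3,-136.7,87.2,89.94,2,1)"
```

```text
from [ 460.6 -134.   108.9] 90.04 j [-24.  -3. -17.  76.   0.  66.] t 15.55
[-1.3, 0.8, 10.9, 0.001, 1.0, -1.3, 0.8, 10.9, 0.001, 1.0]
```

Emit:
{"fn": "play_rows", "kwargs": {"moves": [0,0.8,11,0,1,0,0.5,10,0,1,0,0,0,0,1,0,0,0,0,1]}}

```text
time_s: 16.05
tcp_pos: [461.9, -135.0, 87.8]
orientation: [-180.0, -0.0, 90.0]
ft_force: [0.4, -0.5, -0.5]
width: 34.0
```

Run:
```python
from ov import *
f=grab('wrist','w13.png'); p=f['s']['tcp_pos']; print(p, f['s']['orientation'],f['s']['ft_force'], bot.state()['tcp_pos'])
o=np.array([180,190]); img=cv2.resize(f['frame'][190:340,180:380],None,fx=4,fy=4)
circ(f,img,(462.5,-137.5),30,60,(0,0,255),4,o)
circ(f,img,(p[0]+.2,p[1]-.8),18,p[2]-12.5,(255,0,0),4,o)
cv2.imwrite('pics/o13.png',img)
plan(462.3,-136.7,87,89.94,1,1)
```

```text
[ 461.91200599 -134.97424433   87.7566046 ] [-1.79982011e+02 -7.08242162e-03  8.99551603e+01] [ 0.38914635 -0.5289666  -0.50804467] [ 462.10047741 -135.13928315   88.045677  ]
from [ 462.1 -135.1   88. ] 89.95 j [-24.  -2. -18.  74.  -0.  66.] t 16.1
[-1.6, 0.2, 1.0, 0.0, 1.0]
```

View pics/o13.png

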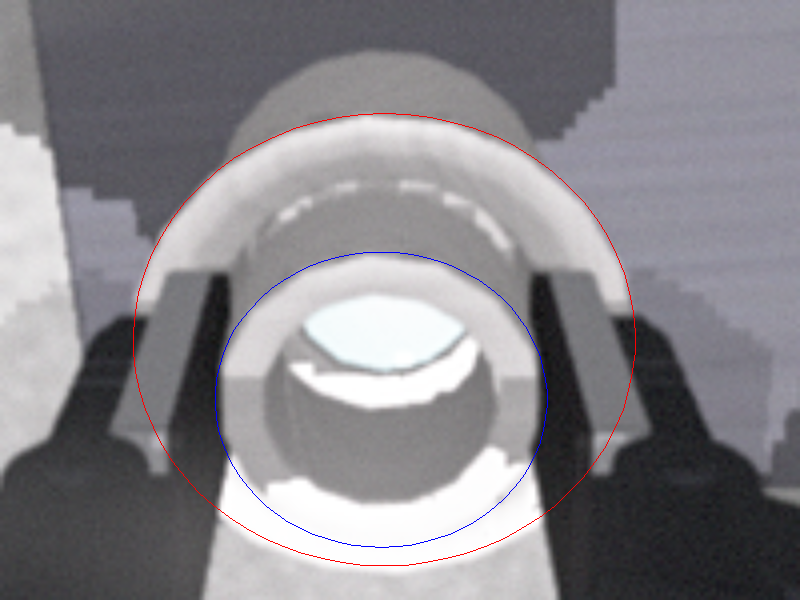

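Emit:
{"fn": "play_rows", "kwargs": {"moves": [-1.5,0.2,2,0,1,0,0,0,0,1,0,0,0,0,0.35,0,0,0,0,0.35,0,0,0,0,0.35]}}

```text
time_s: 16.73
tcp_pos: [462.3, -136.7, 86.1]
orientation: [180.0, 0.0, 89.9]
ft_force: [0.1, 0.2, -0.4]
width: 55.3
```

Emit:
{"fn": "play_rows", "kwargs": {"moves": [0,0,0,0,0.2,0,0,-20,0,0,0,0,-40,0,0,0,0,0,0,0,0,0,0,0,0]}}

```text
time_s: 17.35
tcp_pos: [462.2, -136.6, 145.8]
orientation: [180.0, 0.0, 89.9]
ft_force: [-0.1, 0.9, -0.2]
width: 85.7
```

Run:
```python
from ov import *
f=grab('wrist','w14.png'); p=f['s']['tcp_pos']; print(p, f['s']['orientation'],f['s']['time_s'], bot.state()['tcp_pos'])
uv=np.round(proj(f,[462.5,-137.5,60])).astype(int); print(uv)
o=uv-[100,75]; x,y=o; img=cv2.resize(f['frame'][max(y,0):y+150,x:x+200],None,fx=4,fy=4)
circ(f,img,(462.5,-137.5),30,60,(0,0,255),4,o); circ(f,img,(462.5,-137.5),18,62,(0,255,0),4,o)
cv2.imwrite('pics/o14.png',img)
for q,z in [('knob_grip',152),('bridge_mid',109),('bridge_hinge',109)]:
    for d in bot.landmark_of('wrist',q)[:2]: print(q,round(d['confidence'],2),np.round(d['xy'],1),onz(f,d['xy'],z).round(1))
```

```text
[ 462.20101562 -136.62675581  145.80297265] [1.79991079e+02 5.36223106e-03 8.99458212e+01] 17.35 [ 461.67579685 -136.38988796  144.99098149]
[275 232]
bridge_hinge 0.62 [516.8 252.4] [ 582.4 -130.1  109. ]
```

View pics/o14.png

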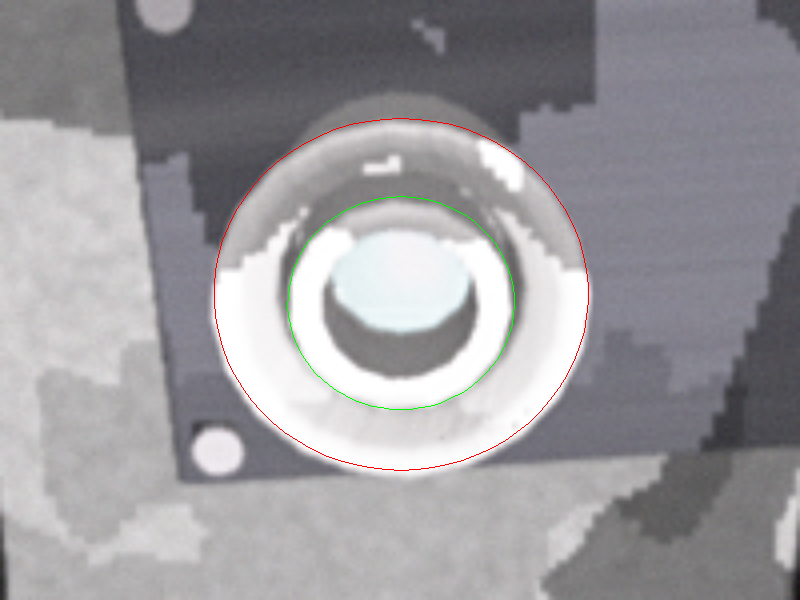

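View pics/w14.png

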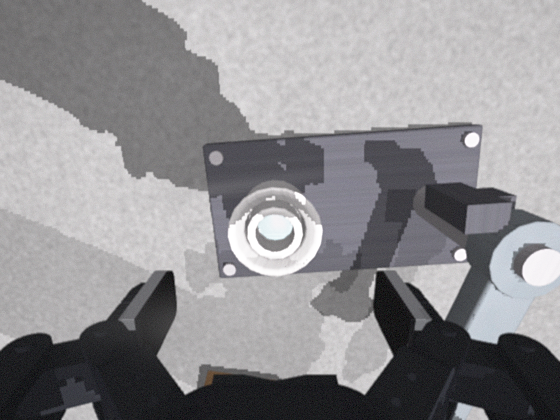

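Spacer is seated, with its rim on the z=62 circle. Now I measure the jig angle and bridge pose and plan the push.

Run:
```python
from ov import *
f=grab('wrist','w15.png'); print(f['s']['tcp_pos'])
A=[onz(f,uv,12) for uv in [(216,158),(471,140),(230,270),(460,255)]]
for a in A: print(a.round(1))
for i,j in((0,1),(2,3)):
    d=A[j]-A[i]; print(np.degrees(np.arctan2(d[1],d[0])))
print('hinge cap', onz(f,(541,265),125).round(1), onz(f,(541,265),118).round(1))
```

```text
[ 461.3169397  -136.24461256  144.48110798]
[417.7 -95.9  12. ]
[603.6 -83.1  12. ]
[ 424.4 -187.2   12. ]
[ 609.9 -173.9   12. ]
3.9534747404659303
4.102151211491347
hinge cap [ 579.8 -128.   125. ] [ 585.8 -131.4  118. ]
```

Run:
```python
from h import *
s=bot.state(); plan(462,-136.5,220,121,3,1,s)
s2=dict(s); s2['tcp_pos']=[462,-136.5,220]; s2['orientation']=[180,0,121]; plan(610,-199,220,255,13,1,s2)
```

```text
from [ 461.5 -136.3  144.7] 89.94 j [-24.  -3. -13.  80.   0.  66.] t 17.6
[-0.1, 0.2, -25.1, -0.181, 1.0, -0.1, 0.2, -25.1, -0.181, 1.0, -0.1, 0.1, -25.1, -0.181, 1.0]
from [ 462.  -136.5  220. ] 121 j [-24.  -3. -13.  80.   0.  66.] t 17.6
[-10.0, 7.3, -0.0, -0.18, 1.0, -11.1, 5.4, -0.0, -0.18, 1.0, -11.9, 3.3, -0.0, -0.18, 1.0, -12.3, 1.1, -0.0, -0.18, 1.0, -12.3, -1.1, -0.0, -0.18, 1.0]
[-11.9, -3.3, -0.0, -0.18, 1.0, -11.1, -5.4, -0.0, -0.18, 1.0, -10.0, -7.3, -0.0, -0.18, 1.0, -8.5, -8.9, -0.0, -0.18, 1.0, -6.8, -10.3, -0.0, -0.18, 1.0]
[-4.8, -11.4, -0.0, -0.18, 1.0, -2.7, -12.1, -0.0, -0.18, 1.0, -0.5, -12.3, -0.0, -0.18, 1.0]
```

Emit:
{"fn": "play_rows", "kwargs": {"moves": [0,0,-25,-0.18,1,0,0,-25,-0.18,1,0,0,-25,-0.18,1,-10,7.3,0,-0.18,1,-11.1,5.4,0,-0.18,1]}}

```text
time_s: 18.23
tcp_pos: [485.3, -146.4, 220.9]
orientation: [180.0, 0.0, 141.8]
ft_force: [-0.2, 0.0, 0.1]
width: -0.0
```

Emit:
{"fn": "play_rows", "kwargs": {"moves": [-11.9,3.3,0,-0.18,1,-12.3,1.1,0,-0.18,1,-12.3,-1.1,0,-0.18,1,-11.9,-3.3,0,-0.18,1,-11.1,-5.4,0,-0.18,1]}}

```text
time_s: 18.85
tcp_pos: [541.8, -170.5, 220.0]
orientation: [179.9, -0.1, -166.6]
ft_force: [0.0, 0.2, 0.3]
width: -0.1
```

Emit:
{"fn": "play_rows", "kwargs": {"moves": [-10,-7.3,0,-0.18,1,-8.5,-8.9,0,-0.18,1,-6.8,-10.3,0,-0.18,1,-4.8,-11.4,0,-0.18,1,-2.7,-12.1,0,-0.18,1]}}

```text
time_s: 19.48
tcp_pos: [598.7, -194.7, 219.8]
orientation: [179.9, -0.0, -115.0]
ft_force: [-0.4, 0.1, -0.0]
width: -0.1
```

Emit:
{"fn": "play_rows", "kwargs": {"moves": [-0.5,-12.3,0,-0.18,1,0,0,0,0,1,0,0,0,0,1]}}

```text
time_s: 19.85
tcp_pos: [609.5, -199.2, 220.3]
orientation: [179.9, 0.0, -105.2]
ft_force: [-0.1, 0.6, -0.1]
width: -0.0
```

Run:
```python
from look import *
f=look('w16.png',[]); print(bot.state()['tcp_pos'],bot.state()['joints'])
for q,z in [('knob_grip',152),('bridge_mid',109),('bridge_hinge',109)]:
    for d in bot.landmark_of('wrist',q)[:2]: print(q,round(d['confidence'],2),np.round(d['xy'],1),onz(f,d['xy'],z).round(1))
plan(610,-199,131,255,2,1)
```

```text
[ 609.5 -199.2  220.3] [ 1.7992e+02  1.0000e-02 -1.0519e+02]
[ 609.50533418 -199.17027735  220.59813001] [-2.40854961e+01  2.03485023e+01  2.19221863e+01  9.16290679e+01
  1.72225982e-03 -9.89285030e+01]
knob_grip 0.9 [358.7 132.6] [ 549.5 -246.4  152. ]
bridge_mid 0.64 [338.1 207.9] [ 564.1 -193.8  109. ]
bridge_hinge 0.65 [336.6 295.1] [ 579.8 -126.   109. ]
from [ 609.7 -199.2  221. ] -105.09 j [-24.  20.  22.  92.  -0. -99.] t 20.05
[-0.2, -0.1, 45.0, -0.001, 1.0, -0.2, -0.1, 45.0, -0.001, 1.0]
```

View pics/w16.png

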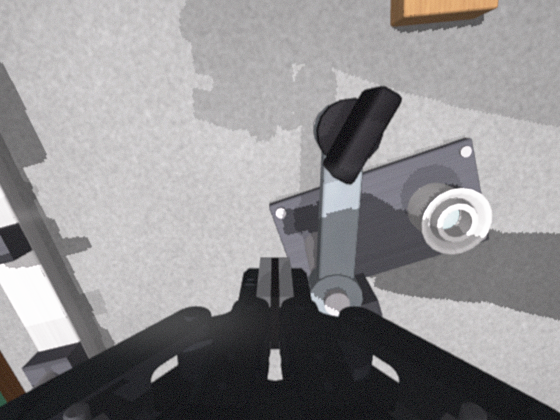

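Emit:
{"fn": "play_rows", "kwargs": {"moves": [0,0,45,0,1,0,0,44,0,1,0,8,0,0,1,0,6,0,0,1,0,0,0,0,1]}}

```text
time_s: 20.68
tcp_pos: [597.5, -196.3, 135.4]
orientation: [-179.7, -0.0, -105.1]
ft_force: [0.1, 0.7, 1.4]
width: -0.0
```

Run:
```python
from look import *
f=look('w17.png',[]); print(bot.state()['ft_force'])
```

```text
[ 597.5 -196.3  135.4] [-1.7971e+02 -5.0000e-02 -1.0506e+02]
[ 0.32034344 -0.28080054  0.04190282]
```

View pics/w17.png

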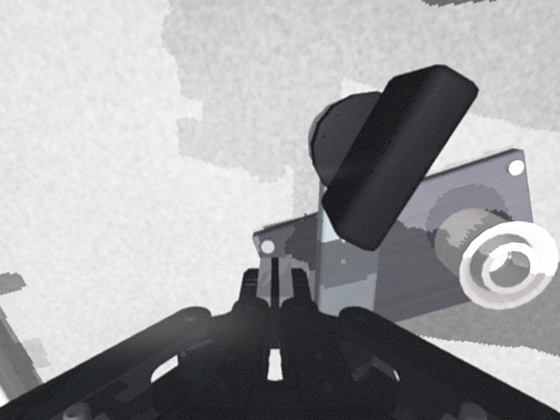

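Emit:
{"fn": "play_rows", "kwargs": {"moves": [0.5,5,0,0.02,1,2.6,6.4,0.3,0.105,1,2.6,6.4,0.3,0.105,1,2.6,6.4,0.3,0.105,1,0,0,0,0,1]}}

```text
time_s: 21.35
tcp_pos: [571.6, -195.4, 132.6]
orientation: [-179.8, 0.0, -124.2]
ft_force: [1.1, -0.5, 2.1]
width: 0.0
```

Run:
```python
from look import *
f=look('w18.png',[]); print(bot.state()['ft_force'])
H=np.array([582.2,-129.1]);p=f['s']['tcp_pos'][:2]-H; a=np.radians(f['s']['orientation'][2]); print(p@[np.cos(a),np.sin(a)],p@[np.sin(a),-np.cos(a)])
```

```text
[ 571.6 -195.4  132.6] [-1.7982e+02  3.0000e-02 -1.2421e+02]
[ 1.57117045 -0.70161103  2.14109917]
60.77637776694026 -28.514574397579107
```

View pics/w18.png

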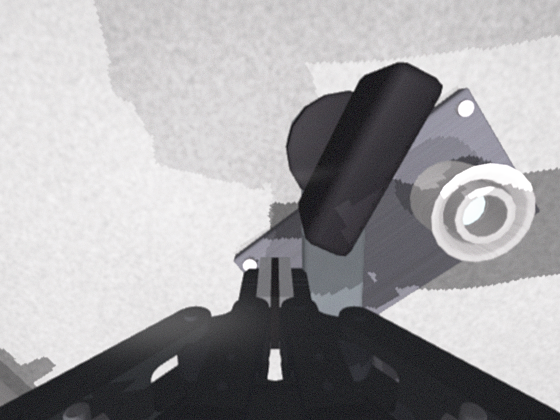

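Emit:
{"fn": "play_rows", "kwargs": {"moves": [2.6,6.4,0.2,0.105,1,2.6,6.4,0.2,0.105,1,2.6,6.4,0.2,0.105,1,2.6,6.4,0.2,0.105,1,2.6,6.4,0,0.105,1]}}

```text
time_s: 22.02
tcp_pos: [541.3, -182.7, 132.2]
orientation: [-179.7, 0.1, -154.5]
ft_force: [2.2, -3.1, 3.8]
width: -0.0
```

Emit:
{"fn": "play_rows", "kwargs": {"moves": [2.6,6.4,0,0.105,1,2.6,6.4,0,0.105,1,1.3,3.2,0,0.05,1,0,0,0,0,1]}}

```text
time_s: 22.52
tcp_pos: [528.4, -169.0, 131.1]
orientation: [-179.9, 0.1, -169.1]
ft_force: [1.1, -2.0, 1.9]
width: 0.2
```

Run:
```python
from look import *
f=look('w19.png',[]); print(bot.state()['ft_force'],bot.state()['moment'])
H=np.array([582.2,-129.1]);p=f['s']['tcp_pos'][:2]-H; a=np.radians(f['s']['orientation'][2]); print(p@[np.cos(a),np.sin(a)],p@[np.sin(a),-np.cos(a)])
```

```text
[ 528.4 -169.   131.1] [-1.7988e+02  5.0000e-02 -1.6913e+02]
[ 1.72962563 -1.80653274  0.97568182] [-0.39675741 -0.08764633 -0.01030785]
60.34479138929174 -29.082202279310877
```

View pics/w19.png

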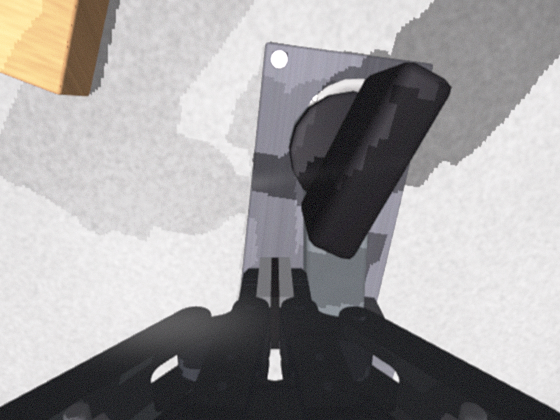

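Emit:
{"fn": "play_rows", "kwargs": {"moves": [1.6,3.7,0,0.06,1,1.6,3.7,0,0.06,1,0,0,0,0,1]}}

```text
time_s: 22.95
tcp_pos: [523.4, -161.5, 129.8]
orientation: [180.0, -0.1, -176.0]
ft_force: [0.1, -0.8, 0.6]
width: -0.1
```

Emit:
{"fn": "play_rows", "kwargs": {"moves": [0,1.5,0,0,1,0,0,0,0,1]}}

```text
time_s: 23.2
tcp_pos: [523.2, -160.9, 129.8]
orientation: [-179.9, -0.1, -176.1]
ft_force: [-0.4, -4.1, 0.2]
width: 0.1
```

Emit:
{"fn": "play_rows", "kwargs": {"moves": [0,1.5,0,0,1,0,0,0,0,1]}}

```text
time_s: 23.45
tcp_pos: [523.2, -160.7, 129.9]
orientation: [-179.7, -0.1, -176.1]
ft_force: [-0.2, -8.4, -0.3]
width: -0.5
```

Emit:
{"fn": "play_rows", "kwargs": {"moves": [0,-15,0,0,1,0,-5,-40,0,1,0,0,-60,0,0.6,0,0,0,0,0.6,0,0,0,0,0.6]}}

```text
time_s: 24.08
tcp_pos: [524.9, -178.3, 230.1]
orientation: [179.9, 0.0, -176.1]
ft_force: [-0.2, -0.3, -0.5]
width: 34.0
```

Run:
```python
from look import *
f=look('w20.png',[]); print(bot.state()['tcp_pos'],bot.state()['joints'])
for q,z in [('knob_grip',152),('bridge_mid',109),('bridge_hinge',109)]:
    for d in bot.landmark_of('wrist',q)[:2]: print(q,round(d['confidence'],2),np.round(d['xy'],1),onz(f,d['xy'],z).round(1))
```

```text
[ 524.9 -178.3  230.1] [ 1.7992e+02  3.0000e-02 -1.7607e+02]
[ 524.34198422 -178.06615045  228.92737722] [-2.57298988e+01  6.92339780e+00  7.00951314e+00  9.02297800e+01
  6.33918269e-02 -2.96517710e+01]
bridge_mid 0.61 [336.1 203.9] [ 514.3 -133.   109. ]
```

View pics/w20.png

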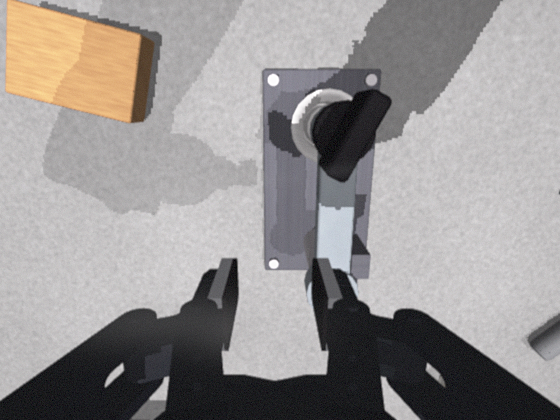

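```bash
cat > bar.py <<'E'
from ov import *
import sys
def bar(name,c,ang):
    f=grab('wrist',name); p=f['s']['tcp_pos']; print(p,f['s']['orientation'],f['s']['time_s'])
    uv=np.round(proj(f,[*c,168])).astype(int); print(uv); o=np.maximum(uv-[80,60],0); x,y=o
    img=cv2.resize(f['frame'][y:y+120,x:x+160],None,fx=5,fy=5)
    img=np.clip(img.astype(float)*2.2,0,255).astype(np.uint8)
    u=np.array([np.cos(np.radians(ang)),np.sin(np.radians(ang))]); n=np.array([-u[1],u[0]])
    for z,col in((168,(0,0,255)),(132,(0,255,0))):
        P=[(np.array(proj(f,[*(np.array(c)+a*25*u+b*7*n),z]))-o)*5 for a,b in((1,1),(1,-1),(-1,-1),(-1,1))]
        cv2.polylines(img,[np.int32(P)],True,col,1)
    circ(f,img,c,20,132,(255,255,0),5,o)
    cv2.imwrite('pics/o_'+name,img); return f
E
python3 -c "
from bar import *
bar('w21.png',(462.5,-137.5),159)"
```

```text
[ 523.90274222 -177.96047288  228.11932281] [ 179.86204004   -0.18252509 -176.08439481] 24.275
[359 141]
```

View pics/o_w21.png

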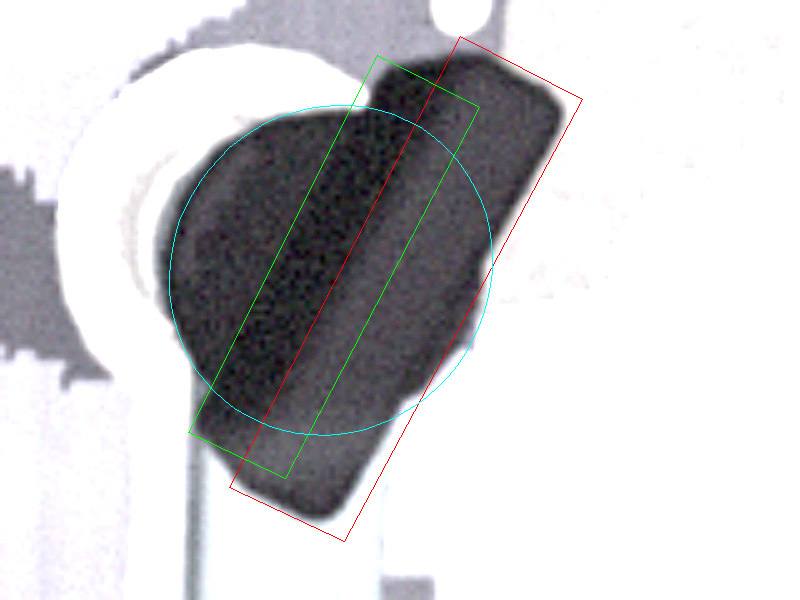

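```bash
python3 -c "
from h import *
plan(462.5,-138,222,158,3,0.5)"
```

```text
from [ 524.  -178.   228.3] -176.08 j [-26.   7.   7.  90.   0. -30.] t 24.325
[19.5, 14.7, 2.1, 0.151, 0.5, 21.5, 11.6, 2.1, 0.151, 0.5, 23.0, 8.2, 2.1, 0.151, 0.5]
```

Emit:
{"fn": "play_rows", "kwargs": {"moves": [19.5,14.7,2,0.151,0.5,21.5,11.6,2,0.151,0.5,23,8.2,2,0.151,0.5,0,0,0,0,0.5,0,0,0,0,0.5]}}

```text
time_s: 24.95
tcp_pos: [463.7, -138.7, 223.9]
orientation: [180.0, 0.0, 158.1]
ft_force: [0.3, 0.2, 0.8]
width: 42.5
```

```bash
python3 -c "
from bar import *
bar('w22.png',(462.5,-138),158)
plan(462.5,-138,163,158,2,0.5)"
```

```text
[ 463.74208259 -138.73149185  223.8738167 ] [1.79999412e+02 1.51213588e-02 1.58050323e+02] 24.95
[274 247]
from [ 463.9 -138.9  224. ] 158.02 j [-25.  -4.  -4.  89.   0.  -3.] t 25.0
[0.8, 0.1, 30.5, 0.0, 0.5, 0.8, 0.1, 30.5, 0.0, 0.5]
```

View pics/o_w22.png

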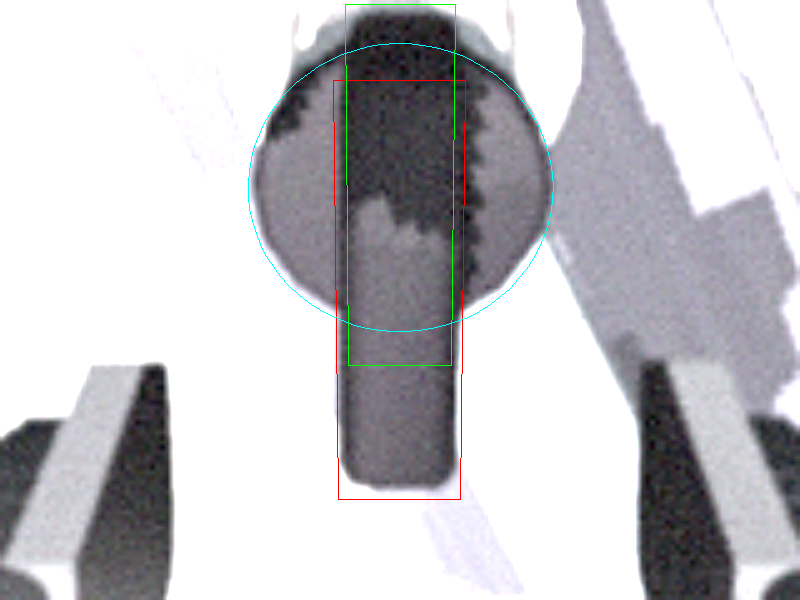

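View pics/w22.png

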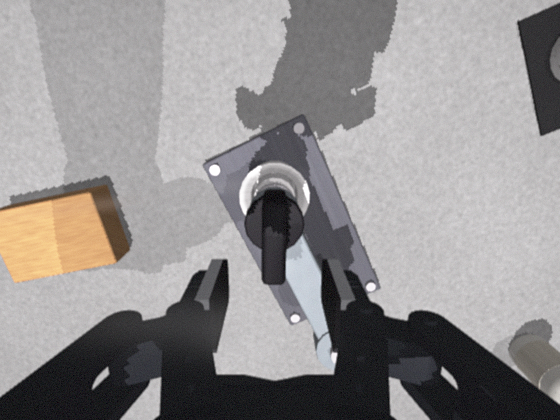

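Bar is aligned and centred between the jaws, at x≈274 in the wrist image. I descend and grip.

Emit:
{"fn": "play_rows", "kwargs": {"moves": [1,0,30,0,0.5,0.5,0,30,0,0.5,0,0,0,0,0.5,0,0,0,0,0.5,0,0,0,0,0.5]}}

```text
time_s: 25.62
tcp_pos: [463.2, -138.6, 166.0]
orientation: [-180.0, 0.2, 158.0]
ft_force: [-0.4, -0.8, 0.4]
width: 42.5
```

Emit:
{"fn": "play_rows", "kwargs": {"moves": [0,0,0,0,1,0,0,0,0,1,0,0,0,0,1,0,0,0,0,1], "force": 80}}

```text
time_s: 26.12
tcp_pos: [462.4, -138.6, 165.3]
orientation: [-179.9, 0.1, 157.9]
ft_force: [-0.4, -1.6, 4.4]
width: 12.6
```

```bash
cat > m.py <<'E'
from h import *
s=bot.state(); print(s['time_s'],s['tcp_pos'].round(2),'yaw',round(s['orientation'][2],2),'M',s['moment'].round(3),'F',s['ft_force'].round(1),'w',round(s['width'],1),'j6',s['joints'][5].round(1),'e',s['effort'].round(3)[5])
E
python3 m.py
```

```text
26.125 [ 462.41 -138.61  165.35] yaw 157.93 M [-0.355  0.277 -0.047] F [-0.4 -1.6  4.4] w 12.6 j6 -2.6 e -0.047
```

Emit:
{"fn": "play_rows", "kwargs": {"moves": [0,0,0,0.12,1,0,0,0,0.12,1,0,0,0,0.12,1,0,0,0,0.12,1,0,0,0,0.12,1]}}

```text
time_s: 26.75
tcp_pos: [462.4, -138.7, 165.4]
orientation: [180.0, 0.1, 123.4]
ft_force: [-1.2, -1.3, 5.4]
width: 12.5
```

```bash
python3 m.py
```

```text
26.75 [ 462.38 -138.67  165.39] yaw 123.36 M [-0.382  0.249  0.11 ] F [-1.2 -1.3  5.4] w 12.5 j6 32.0 e -0.537
```

Emit:
{"fn": "play_rows", "kwargs": {"moves": [0,0,0,0.12,1,0,0,0,0.12,1,0,0,0,0.12,1,0,0,0,0.12,1]}}

```text
time_s: 27.25
tcp_pos: [462.3, -138.7, 165.4]
orientation: [179.9, 0.1, 95.9]
ft_force: [-0.8, -2.0, 6.1]
width: 12.5
```

```bash
python3 m.py
```

```text
27.25 [ 462.3  -138.71  165.38] yaw 95.85 M [-0.429  0.364  0.134] F [-0.8 -2.   6.1] w 12.5 j6 59.5 e -0.537
```

Emit:
{"fn": "play_rows", "kwargs": {"moves": [0,0,0,0.06,1,0,0,0,0.06,1,0,0,0,0.06,1,0,0,0,0.06,1]}}

```text
time_s: 27.75
tcp_pos: [462.3, -138.7, 165.4]
orientation: [179.9, 0.1, 82.2]
ft_force: [-1.6, -3.4, 5.8]
width: 12.7
```

```bash
python3 m.py
```

```text
27.75 [ 462.26 -138.72  165.36] yaw 82.22 M [-0.424  0.398  0.074] F [-1.6 -3.4  5.8] w 12.7 j6 73.2 e -0.223
```

Emit:
{"fn": "play_rows", "kwargs": {"moves": [0,0,0,0.05,1,0,0,0,0.05,1]}}

```text
time_s: 28.0
tcp_pos: [462.2, -138.7, 165.3]
orientation: [179.9, 0.1, 76.5]
ft_force: [-1.7, -1.7, 6.1]
width: 12.5
```

```bash
python3 m.py
```

```text
28.0 [ 462.24 -138.71  165.34] yaw 76.51 M [-0.358  0.462  0.117] F [-1.7 -1.7  6.1] w 12.5 j6 78.9 e -0.171
```

Emit:
{"fn": "play_rows", "kwargs": {"moves": [0,0,0,0.05,1]}}

```text
time_s: 28.12
tcp_pos: [462.2, -138.7, 165.3]
orientation: [179.9, 0.1, 73.6]
ft_force: [-1.2, -1.7, 5.9]
width: 12.8
```

```bash
python3 m.py
```

```text
28.125 [ 462.22 -138.7   165.34] yaw 73.64 M [-0.398  0.411  0.118] F [-1.2 -1.7  5.9] w 12.8 j6 81.7 e -0.171
```

Emit:
{"fn": "play_rows", "kwargs": {"moves": [0,0,0,0.05,1]}}

```text
time_s: 28.25
tcp_pos: [462.2, -138.7, 165.4]
orientation: [179.9, 0.1, 70.8]
ft_force: [-2.0, -1.9, 4.6]
width: 13.2
```

```bash
python3 m.py
```

```text
28.25 [ 462.2  -138.71  165.35] yaw 70.78 M [-0.348  0.393  0.097] F [-2.  -1.9  4.6] w 13.2 j6 84.6 e -0.171
```

Emit:
{"fn": "play_rows", "kwargs": {"moves": [0,0,0,0.05,1]}}

```text
time_s: 28.38
tcp_pos: [462.2, -138.7, 165.4]
orientation: [179.9, 0.1, 67.9]
ft_force: [-2.3, -0.9, 5.7]
width: 12.3
```

```bash
python3 m.py
```

```text
28.375 [ 462.22 -138.68  165.37] yaw 67.93 M [-0.381  0.502  0.247] F [-2.3 -0.9  5.7] w 12.3 j6 87.5 e -0.088
```

Emit:
{"fn": "play_rows", "kwargs": {"moves": [0,0,0,0.05,1]}}

```text
time_s: 28.5
tcp_pos: [462.2, -138.7, 165.4]
orientation: [179.9, 0.1, 65.1]
ft_force: [-0.2, -2.0, 5.5]
width: 12.7
```

```bash
python3 m.py
```

```text
28.5 [ 462.22 -138.72  165.41] yaw 65.07 M [-0.384  0.504  0.232] F [-0.2 -2.   5.5] w 12.7 j6 90.3 e -0.057
```

Emit:
{"fn": "play_rows", "kwargs": {"moves": [0,0,0,0.05,1]}}

```text
time_s: 28.62
tcp_pos: [462.2, -138.7, 165.4]
orientation: [179.9, 0.1, 62.2]
ft_force: [-0.9, -1.9, 5.9]
width: 13.0
```

```bash
python3 m.py
```

```text
28.625 [ 462.22 -138.68  165.41] yaw 62.21 M [-0.372  0.447  0.216] F [-0.9 -1.9  5.9] w 13.0 j6 93.2 e -0.027
```

Emit:
{"fn": "play_rows", "kwargs": {"moves": [0,0,0,0.05,1]}}

```text
time_s: 28.75
tcp_pos: [462.2, -138.7, 165.4]
orientation: [179.9, 0.1, 59.4]
ft_force: [-1.5, -2.0, 5.8]
width: 12.6
```

```bash
python3 m.py
```

```text
28.75 [ 462.21 -138.68  165.4 ] yaw 59.35 M [-0.362  0.474  0.256] F [-1.5 -2.   5.8] w 12.6 j6 96.0 e 0.005
```

Emit:
{"fn": "play_rows", "kwargs": {"moves": [0,0,0,0.05,1]}}

```text
time_s: 28.88
tcp_pos: [462.2, -138.7, 165.4]
orientation: [179.9, 0.1, 56.5]
ft_force: [-1.7, -0.9, 6.1]
width: 13.1
```

```bash
python3 m.py
```

```text
28.875 [ 462.21 -138.69  165.4 ] yaw 56.49 M [-0.369  0.49   0.267] F [-1.7 -0.9  6.1] w 13.1 j6 98.9 e 0.036
```

Emit:
{"fn": "play_rows", "kwargs": {"moves": [0,0,0,0.05,1]}}

```text
time_s: 29.0
tcp_pos: [462.2, -138.7, 165.4]
orientation: [179.9, 0.1, 53.6]
ft_force: [-1.7, -2.5, 6.2]
width: 12.6
```

```bash
python3 m.py
```

```text
29.0 [ 462.2  -138.69  165.41] yaw 53.63 M [-0.365  0.495  0.325] F [-1.7 -2.5  6.2] w 12.6 j6 101.7 e 0.066
```

Emit:
{"fn": "play_rows", "kwargs": {"moves": [0,0,0,0.05,1]}}

```text
time_s: 29.12
tcp_pos: [462.2, -138.7, 165.4]
orientation: [179.9, 0.1, 50.8]
ft_force: [-0.6, -2.5, 6.1]
width: 12.7
```

```bash
python3 m.py
```

```text
29.125 [ 462.18 -138.68  165.41] yaw 50.78 M [-0.44   0.494  0.321] F [-0.6 -2.5  6.1] w 12.7 j6 104.6 e 0.094
```

Emit:
{"fn": "play_rows", "kwargs": {"moves": [0,0,0,0.05,1]}}

```text
time_s: 29.25
tcp_pos: [462.2, -138.6, 165.4]
orientation: [179.9, 0.1, 47.9]
ft_force: [-1.9, -2.7, 6.1]
width: 13.0
```

```bash
python3 m.py
```

```text
29.25 [ 462.2  -138.64  165.42] yaw 47.92 M [-0.405  0.492  0.385] F [-1.9 -2.7  6.1] w 13.0 j6 107.5 e 0.118
```

Emit:
{"fn": "play_rows", "kwargs": {"moves": [0,0,0,0.05,1]}}

```text
time_s: 29.38
tcp_pos: [462.2, -138.6, 165.4]
orientation: [179.9, 0.1, 45.1]
ft_force: [-1.8, -2.9, 6.3]
width: 12.6
```

```bash
python3 m.py
```

```text
29.375 [ 462.19 -138.62  165.42] yaw 45.06 M [-0.366  0.545  0.474] F [-1.8 -2.9  6.3] w 12.6 j6 110.3 e 0.131
```

Emit:
{"fn": "play_rows", "kwargs": {"moves": [0,0,0,0.05,1]}}

```text
time_s: 29.5
tcp_pos: [462.2, -138.6, 165.4]
orientation: [179.9, 0.0, 42.2]
ft_force: [-1.9, -2.0, 5.4]
width: 12.9
```

```bash
python3 m.py
```

```text
29.5 [ 462.19 -138.64  165.41] yaw 42.18 M [-0.397  0.503  0.319] F [-1.9 -2.   5.4] w 12.9 j6 113.2 e 0.043
```

Emit:
{"fn": "play_rows", "kwargs": {"moves": [0,0,0,0.05,1]}}

```text
time_s: 29.62
tcp_pos: [462.2, -138.6, 165.4]
orientation: [179.9, 0.0, 39.3]
ft_force: [-1.4, -2.0, 6.2]
width: 13.0
```

```bash
python3 m.py
```

```text
29.625 [ 462.19 -138.65  165.43] yaw 39.29 M [-0.285  0.492  0.174] F [-1.4 -2.   6.2] w 13.0 j6 116.1 e -0.082
```

Emit:
{"fn": "play_rows", "kwargs": {"moves": [0,0,0,0.05,1]}}

```text
time_s: 29.75
tcp_pos: [462.2, -138.6, 165.4]
orientation: [179.9, 0.0, 36.4]
ft_force: [-1.7, -1.9, 6.4]
width: 12.8
```

```bash
python3 m.py
```

```text
29.75 [ 462.2  -138.64  165.37] yaw 36.4 M [-0.305  0.544 -0.002] F [-1.7 -1.9  6.4] w 12.8 j6 119.0 e -0.289
```

Emit:
{"fn": "play_rows", "kwargs": {"moves": [0,0,0,0.05,1]}}

```text
time_s: 29.88
tcp_pos: [462.1, -138.6, 165.4]
orientation: [179.9, 0.0, 33.6]
ft_force: [-2.1, -1.7, 6.7]
width: 12.7
```

```bash
python3 m.py
```

```text
29.875 [ 462.15 -138.62  165.38] yaw 33.56 M [-0.39   0.546  0.178] F [-2.1 -1.7  6.7] w 12.7 j6 121.8 e -0.031
```

Emit:
{"fn": "play_rows", "kwargs": {"moves": [0,0,0,0.05,1]}}

```text
time_s: 30.0
tcp_pos: [462.2, -138.6, 165.4]
orientation: [179.9, 0.0, 30.7]
ft_force: [-1.6, -1.6, 6.8]
width: 12.6
```

```bash
python3 m.py
```

```text
30.0 [ 462.15 -138.63  165.39] yaw 30.7 M [-0.334  0.527  0.312] F [-1.6 -1.6  6.8] w 12.6 j6 124.7 e 0.006
```

The torque peaked at 0.47, fell to 0 and is back at the plain friction level, so it has clicked once and sits in the notch (slip ≈0.35–0.45). I stop turning and let go.

Emit:
{"fn": "play_rows", "kwargs": {"moves": [0,0,0,0,1,0,0,0,0,0.5,0,0,0,0,0.5,0,0,0,0,0.5,0,0,0,0,0.5]}}

```text
time_s: 30.62
tcp_pos: [461.9, -137.8, 163.8]
orientation: [-180.0, 0.0, 30.8]
ft_force: [-0.1, -0.3, -0.4]
width: 42.7
```

Emit:
{"fn": "play_rows", "kwargs": {"moves": [0,0,-10,0,0.5,0,0,-50,0,0.5,0,0,-20,0,0.5,0,0,0,0,0.5,0,0,0,0,0.5]}}

```text
time_s: 31.25
tcp_pos: [461.7, -137.8, 243.5]
orientation: [-179.9, 0.0, 30.8]
ft_force: [-0.3, -0.5, -0.7]
width: 42.4
```

```bash
python3 -c "
from bar import *
bar('w23.png',(462.5,-138),30.7)
s=grab('side'); cv2.imwrite('pics/s23.png',cv2.resize(s['frame'][150:280,250:410],None,fx=4,fy=4))
s=grab('scene','c23.png')"; python3 m.py
```

```text
[ 461.72830664 -137.84627818  243.45979815] [-1.79948019e+02  3.38805206e-02  3.07578122e+01] 31.25
[277 235]
31.4 [ 461.27 -137.64  242.59] yaw 30.76 M [ 0.039  0.014 -0.011] F [ 0.1  0.1 -0.6] w 42.8 j6 124.6 e -0.0
```

View pics/o_w23.png

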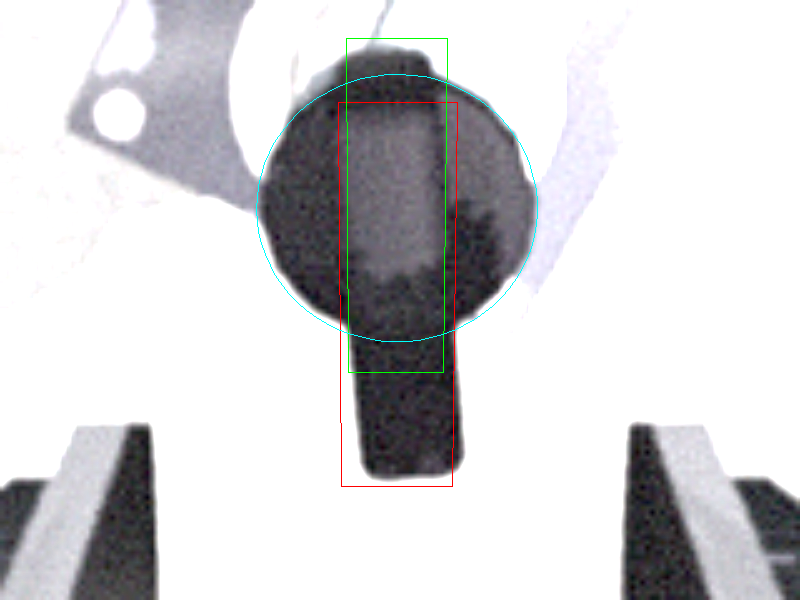

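View pics/s23.png

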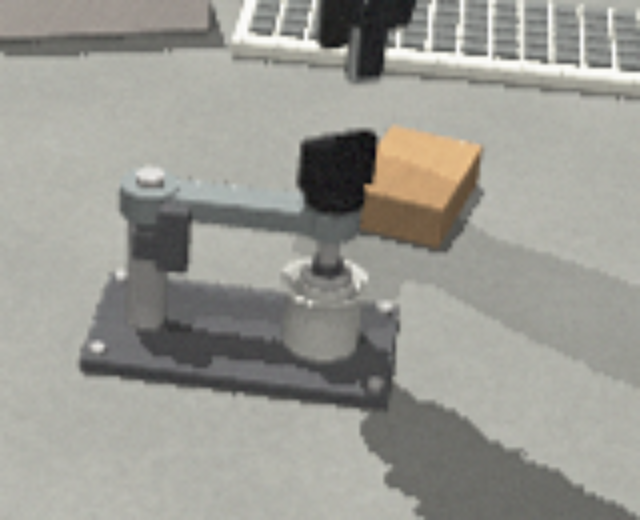

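View pics/c23.png

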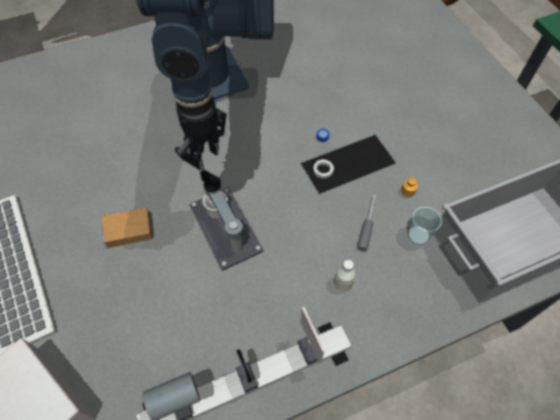

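```bash
python3 -c "
from h import *
print(bot.job_done())"
```

```text
the job is handed in; nothing more can be done
None
```

I loaded the lens and the spacer into the barrel, swung the bridge to its stop, and turned the knob clockwise about 2.2 rad in one grasp. I stopped after the first click, let go and retreated. The job went in at about 31 s of the 72 s allowed; no verdict was reported.

**Lens and spacer:** after each release, the wrist picture showed the rim lying on its predicted circle in the barrel. The side picture shows the foot down on the spacer.

**Bridge:** pushing on, the force rose to 8 N with almost no movement, so I took it as being at its stop. I did not measure its angle again afterwards.

**Click:** the torque peaked at about 0.47 N m, higher than the stated 0.38. It then fell to about 0 and came back to about 0.3, which matches one click. The slip can't be read directly; I put it at 0.35–0.45 rad.

**One small disagreement:** after release the bar stood about 3° counter-clockwise of the gripper. That is either give in the grip or spring-back; even with spring-back the slip stays around 0.3 rad, inside the allowed range.

**Bystanders:** by eye in the last scene picture, none had moved, and the blue look-alike is still where it was.

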